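# Make up the inking kit and the cutting kit for a linocut class

## Task

Make up two kits for the linocut class from the stock on the table. Into the nearly square tray, the inking kit: lift the top ink pot off the nested pair and stand it upright in the middle of the narrow compartment, and lay the hand roller in the middle of the wide compartment, lengthwise along it. Into the oblong tray, the cutting kit: lay the oblong wooden block in the middle of the shorter compartment and the gouge in the middle of the longer one, both along the tray; leave the lower pot, the square block and the baren standing where they are.

Things in the scene. Friction and masses are not known exactly. Their poses are not given: they have to be found in the camera images.
- inking_tray: Nearly square grey tray, fixed, 175 (x) x 215 (y) mm. Floor 4 mm thick; walls and divider 5 mm thick, tops 14 mm above the table. Origin: centre of underside. A divider along x makes a wide compartment (165 x 115 mm, centre x 0, y -45 mm in the tray's frame) for the roller and a narrow one (165 x 85 mm, centre x 0, y +60 mm) for the pot.
- cutting_tray: Oblong grey tray, fixed, 285 (x) x 140 (y) mm. Floor 4 mm thick; walls and divider 5 mm thick, tops 14 mm above the table. Origin: centre of underside. A divider across x makes a longer compartment (155 x 130 mm, centre x -60, y 0 mm in the tray's frame) for the gouge and a shorter one (115 x 130 mm, centre x +80, y 0 mm) for the oblong block.
- pot_top: Upper of two alike nested aluminium pots: tapered cup 40 mm tall, 58 mm across rim, 36 foot, wall 2.5. Origin: centre of underside. At the rim a pouring lip, 16 mm wide, 3 thick, juts along +x to 40 mm from the axis, about opposite the lower pot's lip. Its top 16 mm stand clear of the lower rim (1.8 mm play; lift straight up); fingers over 14 mm below its rim catch the lower pot too. 0.05-0.08 kg.
- pot_low: Lower pot of the nested pair, same shape and size, standing loose on the table; the inner floor, on which the upper pot stands, is 16 mm above its underside. Its lip (along its +x) shows from above beside the upper pot. Origin: centre of underside. Stays where it is.
- roller: Printing hand roller lying flat, 130 mm long (x): black roll, 32 mm diameter, 46 wide, centre x +49, in a steel fork 60 mm wide from x +17 on; round wooden handle, 22 mm diameter, x -65 to +5, axis 16 mm above the underside, with a foot under it at x -45 (14 long, 16 wide). Balances near x +3. Origin: on the underside, mid length. 0.11-0.18 kg. The roll does not turn.
- gouge: Lino gouge lying flat, 122 mm long (x): flat-sided wooden handle 24 mm wide (y), 22 mm high, x -61 to +14 mm, then brass ferrule and thin steel blade to x +61 mm, 11 mm above the underside. Balances near x -20 mm. Origin: on the underside, mid length. 0.05-0.1 kg.
- oblong_block: Oblong plywood printing block, 90 (x) x 50 (y) x 18 (z) mm. Origin: centre of its underside. Weighs 0.05 to 0.08 kg.
- square_block: Square plywood block, 55 x 55 x 18 mm. Origin: centre of its underside. Stays where it is.
- baren: Baren: dark wooden disc 84 mm across and 10 mm thick with a round grip bar across its top, 31 mm high in all. Origin: centre of its underside. Stays where it is.
Things that resemble listed ones, but are neither listed nor needed, are in the scene too. Of the things like the roller, leave any that is orange; of the rest the larger one is meant.

How it is judged:
By the outcome, as a careful person would: the job done as asked, in the order asked, and still so for the second after the job is handed in, with the robot touching nothing.
It also fails if it takes over 106 s, if anything falls off the work surface, if the arm or the gripper's body presses on something with over 40 N, if the wrist force passes 120 N, or if a joint passes its speed limit or range.

## Robot

A 7-joint arm with a two-finger parallel gripper is mounted at the origin on the work surface. World frame = base frame: x ahead of the robot, y to its left, z up, the work surface at z = 0. Lengths are in m, angles in rad, forces in N, time in s.
With the tool pointing down it reaches from about 0.4 to 0.875 m from the base axis. Payload 19.3 kg.
Tool frame: the origin (TCP) lies on the centre line of the jaws, within the pads' length; the fingertips stand 14 mm ahead of it and the grasp point (between the pads) lies 5 mm behind it; x points along the fingers, y is the direction in which the jaws open and shut, and the axes are right-handed (so a half turn about x gives the same grasp; the last joint's range is limited). The gripper opens to 85 mm and grips with 20 to 120 N. Pads are 22 mm wide; open, the fingers measure 114 mm over their backs; the gripper's body (76 mm by 85 mm) begins 54 mm behind the grasp point. The pads swing forward as they close: fully open they stand 13 mm farther back than shut.
Start: joints at [-1.392, 0.521, -0.036, 1.599, 0.021, 1.021, -0.113], TCP at [0.154, 0.606, 0.245] pointing down, gripper open.
Joint ranges: [-2.91, 2.91], [-0.3, 2.13], [-1.5, 1.42], [0.17, 2.43], [-1.26, 4.41], [0.16, 1.93], [-2.52, 2.52]. Speed limits (rad/s): [1.89, 1.89, 2.39, 2.39, 3.01, 3.01, 3.01].

## Interface

Orientations are given as [roll, pitch, yaw] about the fixed x, y, z axes, in that order (R = Rz(yaw) Ry(pitch) Rx(roll)).
In Python, from workcell import monitor, optics, bot gives the robot as it stands.
- The arm moves only by the tool arm_command, never from a script. Its arguments are lists of equal length, an entry for each row: "delta_pos": the shift along the tool's x, y, z as a fraction of full scale, a list of three; "rotation": the turn, a rotation vector about the tool's x, y, z as a fraction of full scale, a list of three. In form: {"delta_pos": [[dx, dy, dz], ...], "rotation": [[wx, wy, wz], ...]}. A call has 1 to 10 rows; each row shifts and turns the pose as measured when the row begins, along the tool's axes as they then stand; what a row does not reach is not made up. Full scale, the value 1, is 30 mm for a shift and 6 degrees for a turn. A row lasts 1/10 s, in which the tool goes at most 50 mm and 8.59 degrees, less where a joint would pass 70% of its speed; a pose out of reach is approached as far as the arm can. A call with a number of a shift or a turn outside -1 to 1 is refused whole. A call with a gripper value outside its range is refused whole. "gripper" is the closure, from -1 (fully open) to 1 (shut), so that 0 is half open, set as the call begins (left out, the last holds). The fingers move at their own pace and stop on an object; "grip_force" is the grip in N (left out, the last holds). Time passes only in rows, so rows that do not move let the fingers close. It gives the time, the measured TCP pose, the force and the opening at its end, in the units of the state.
- monitor.observe(): the state, without advancing time (a new reading comes with each control period).
- optics.grab_frame(name): name is "scene" or "top"; returns the picture (384x512x3 uint8, red, green, blue); there is no depth.
- optics.camera_params(name): a dict with "fx", "fy", "cx", "cy" (pixels), "origin" and "rotation" of the camera in the world. Camera axes: x right, y down, z forward; pixel columns grow to the right and rows downward; lengths in m; the calibration is good to about 2 mm. A picture is of the moment at which its call begins. camera_params takes no time and is no camera call.
- bot.job_done(): hands the job in, once; it reports no verdict.
The state is a dict: "clock": time; "qpos": joint angles; "qd": joint speeds; "joint_efforts": joint torques, N m; "position": TCP position; "tool_rot": TCP orientation; "force": force on the tool from outside, world axes, zero at the start; "moment": the same for the moment, N m; "grip_width": finger opening in m.
Only numpy, scipy, OpenCV 4.12 (cv2) and the standard library are available. Lean on these libraries where they do the work, as an engineer would, in place of code of your own. Each camera call takes 0.05 s, during which the arm holds its last target. There are 200 camera calls.

## Working session

There is one attempt and no reset: what is moved stays moved. The work goes in short steps, Python scripts to look and compute and a tool call to move; the robot and the scene stay as the last step left them, time stands still between calls to the robot, and variables do not carry over. Pictures are saved under pics/ and viewed, about 12 in all and at most 16, crops included, and the job is handed in when it is done.

Besides the shell and the picture viewer there is one more tool, called after "Request:" as name(argument=value, ...) on one line, values as JSON. arm_command: Moves the arm, as the interface text tells. Its arguments: {"type":"object","properties":{"delta_pos":{"type":"array","items":{"type":"array","items":{"type":"number"}}},"rotation":{"type":"array","items":{"type":"array","items":{"type":"number"}}},"gripper":{"type":"number"},"grip_force":{"type":"number"}},"required":["delta_pos","rotation"]}

```bash
mkdir -p pics; ls; cat > h.py <<'E'
import cv2, numpy as np
from workcell import monitor, optics, bot
def snap(n,f,crop=None,s=1):
    im=optics.grab_frame(n)[:,:,::-1]; cv2.imwrite('pics/raw_'+f,im)
    if crop: im=im[crop[1]:crop[3],crop[0]:crop[2]]
    cv2.imwrite('pics/'+f,cv2.resize(im,None,fx=s,fy=s,interpolation=cv2.INTER_CUBIC))
def px2w(n,u,v,z):
    c=optics.camera_params(n); d=np.array(c['rotation'])@[(u-c['cx'])/c['fx'],(v-c['cy'])/c['fy'],1]
    o=np.array(c['origin']); return o+d*(z-o[2])/d[2]
def w2px(n,p):
    c=optics.camera_params(n); q=np.array(c['rotation']).T@(np.array(p)-c['origin'])
    return np.array([c['fx']*q[0]/q[2]+c['cx'],c['fy']*q[1]/q[2]+c['cy']])
E
python3 - <<'E'
from h import *
snap('top','top0.png',None,1.56); snap('scene','sc0.png',None,1.56)
print(monitor.observe())
for n in('top','scene'): print(optics.camera_params(n))
E
```

```text
pics
{'clock': 0.1, 'qpos': array([-1.3922014 ,  0.52194309, -0.03630209,  1.59990416,  0.02121101,
        1.02110728, -0.11281233]), 'qd': array([-0.00033084, -0.0033709 , -0.00074556,  0.00234048,  0.00069137,
       -0.00022449, -0.00266333]), 'joint_efforts': array([ 4.13475267e-03, -9.28494716e+01,  1.98431700e+00, -3.70532084e+01,
        1.81172113e-02,  5.51839927e-03, -6.84782390e-05]), 'position': array([0.1538794 , 0.60548672, 0.24480739]), 'tool_rot': array([-1.47931005,  1.56981956, -1.72814535]), 'force': array([ 0.35830521, -0.25677775, -0.61813801]), 'moment': array([-0.01857163,  0.00893725,  0.02254248]), 'grip_width': 0.08581681669271539}
{'fx': 364.09262759235685, 'fy': 364.09262759235685, 'cx': 255.25196479481923, 'cy': 187.2628389258908, 'origin': array([ 0.37177397, -0.10271006,  1.2930082 ]), 'rotation': array([-3.03489611,  0.01578342, -1.57834417])}
{'fx': 352.9847186172741, 'fy': 352.9847186172741, 'cx': 255.60318435227757, 'cy': 193.94404608268292, 'origin': array([ 1.00839644, -0.71741057,  0.54782587]), 'rotation': array([-2.12734955,  0.00474558,  0.6777044 ])}
```

```bash
sed -i "s/np.array(c\['rotation'\])/Rm(c['rotation'])/" h.py; sed -i '2a from scipy.spatial.transform import Rotation as Ro\ndef Rm(r): return Ro.from_euler("xyz",r).as_matrix()' h.py
python3 -c "
from h import *
print(Rm(monitor.observe()['tool_rot']).round(3)); print(px2w('top',256,192,0),w2px('top',[.5,0,0]))"
```

```text
[[-0.     0.246  0.969]
 [-0.001  0.969 -0.246]
 [-1.    -0.001  0.   ]]
[ 0.49340855 -0.08588643  0.        ] [231.94713883 190.37909641]
```

View pics/top0.png

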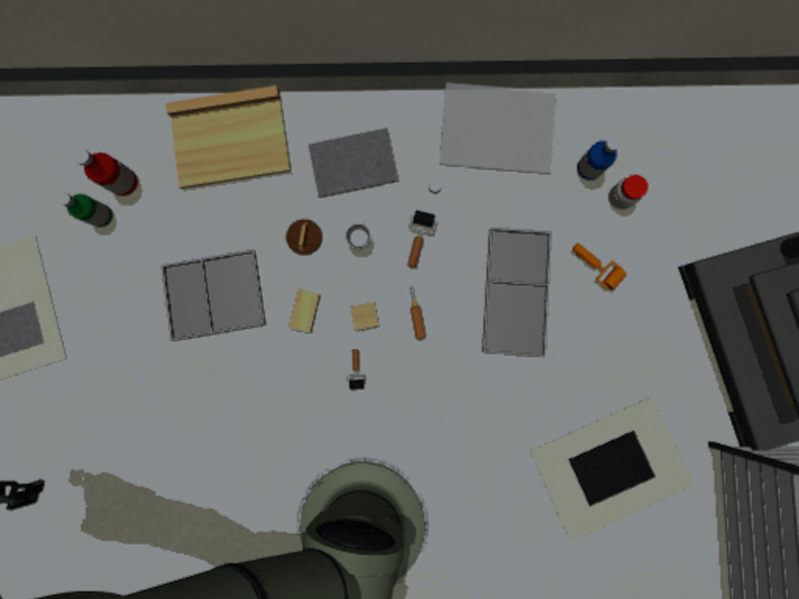

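View pics/sc0.png

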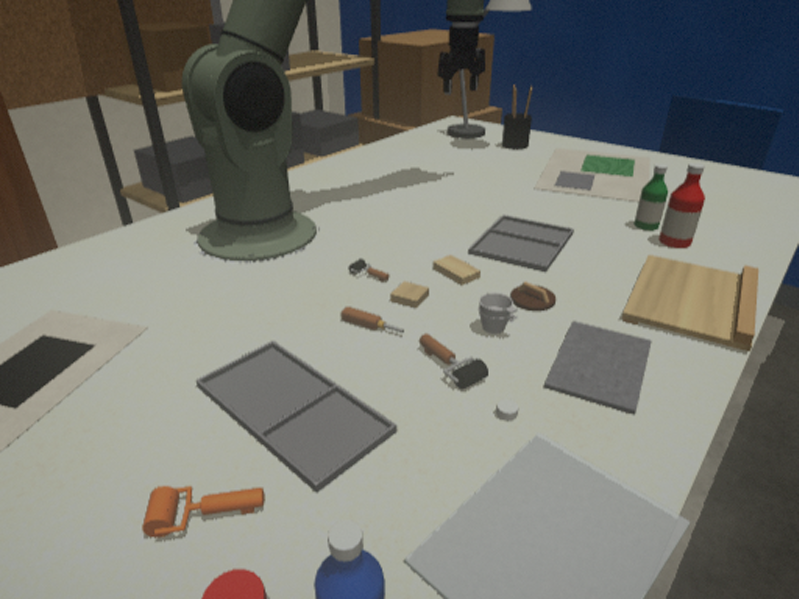

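The top view shows the inking tray at about (215,295), the cutting tray at (517,292), the nested pots at (358,237), the larger black roller at (420,237), the gouge at (417,315), the oblong block at (305,311) and the small decoy roller at (356,370). The orange roller is at (600,267). I'll enlarge this area to measure it.

```bash
python3 - <<'E'
import cv2
im=cv2.imread('pics/raw_top0.png')
def c(x0,y0,x1,y1,s,f): cv2.imwrite('pics/'+f,cv2.convertScaleAbs(cv2.resize(im[y0:y1,x0:x1],None,fx=s,fy=s,interpolation=cv2.INTER_CUBIC),alpha=1.4))
c(175,125,285,230,5.5,'c1.png')
a=im[140:235,95:180];b=im[140:235,300:360]
import numpy as np
cv2.imwrite('pics/c2.png',cv2.convertScaleAbs(cv2.resize(np.hstack([a,b]),None,fx=5.5,fy=5.5,interpolation=cv2.INTER_CUBIC),alpha=1.6))
E
```

```text
(no output)
```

View pics/c1.png

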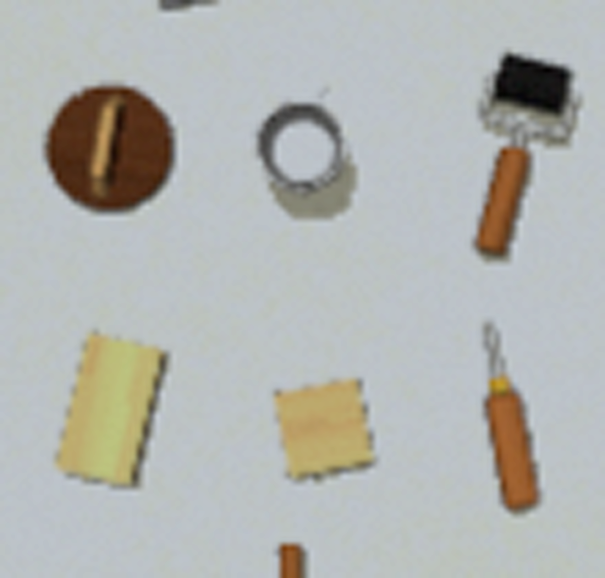

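View pics/c2.png

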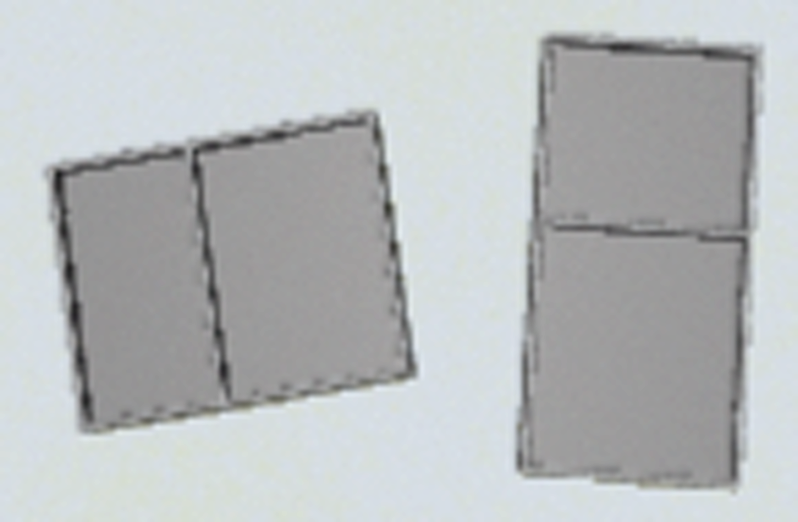

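```bash
cat > fit.py <<'E'
from h import *
from scipy.optimize import minimize
im=cv2.imread('pics/raw_top0.png'); hsv=cv2.cvtColor(im,cv2.COLOR_BGR2HSV)
S=8
def mask(win,cond):
    m=np.zeros(im.shape[:2],np.uint8); x0,y0,x1,y1=win
    m[y0:y1,x0:x1]=cond[y0:y1,x0:x1]
    n,l,st,_=cv2.connectedComponentsWithStats(m); k=1+np.argmax(st[1:,4]); return (l==k).astype(np.uint8)
def fit(name,m,pts,guess):
    x0,y0,w,h=cv2.boundingRect(m); x0-=4;y0-=4;w+=8;h+=8
    f=cv2.resize(m[y0:y0+h,x0:x0+w].astype(np.float32),None,fx=S,fy=S,interpolation=cv2.INTER_LINEAR)>.5
    def cost(p):
        c,s=np.cos(p[2]),np.sin(p[2])
        q=np.array([w2px('top',[p[0]+c*a-s*b,p[1]+s*a+c*b,z]) for a,b,z in pts])
        q=((q-[x0,y0])+.5)*S-.5
        r=np.zeros(f.shape,np.uint8); cv2.fillConvexPoly(r,cv2.convexHull((q*16).astype(np.int32)),1,shift=4)
        return np.sum(r.astype(bool)^f)/S**2
    best=min((minimize(cost,[guess[0],guess[1],guess[2]+d],method='Nelder-Mead',options=dict(initial_simplex=np.array([[guess[0],guess[1],guess[2]+d]]*4)+np.array([[0,0,0],[.01,0,0],[0,.01,0],[0,0,.1]]))) for d in(-.15,0,.15)),key=lambda r:r.fun)
    print(name,best.x.round(4),'deg',round(np.degrees(best.x[2]),1),'err px',round(best.fun,1),'of',int(m.sum())); return best.x
def box(lx,ly,z0,z1,cx=0): return [(cx+i*lx/2,j*ly/2,z) for i in(-1,1) for j in(-1,1) for z in(z0,z1)]
if __name__=='__main__':
    g=cv2.cvtColor(im,cv2.COLOR_BGR2GRAY); bg=np.median(g[100:240,180:280]); print('bg',bg)
    sat=(hsv[:,:,1]>70)
    W=lambda u,v,z=0.01: px2w('top',u,v,z)[:2]
    def go(n,win,c,pts,yaw):
        m=mask(win,c); M=cv2.moments(m,True); fit(n,m,pts,[*W(M['m10']/M['m00'],M['m01']/M['m00']),yaw])
    # c1: raw = 175+x/5.5,125+y/5.5
    go('oblong',(183,182,208,216),sat,box(.09,.05,0,.018),-.2)
    go('square',(222,190,246,216),sat,box(.055,.055,0,.018),.15)
    go('gouge handle',(258,190,280,220),sat,box(.075,.024,0,.022),.12)
    go('roller handle',(258,150,276,175),sat,box(.07,.022,.008,.024),-.2)
    go('roll',(262,132,282,148),(g<60),box(.032,.046,.016,.022),-.2)
    go('baren',(180,136,210,166),sat,[(.042*np.cos(t),.042*np.sin(t),.01) for t in np.arange(0,6.28,.2)],0)
    dk=cv2.morphologyEx((g<bg-25).astype(np.uint8),cv2.MORPH_CLOSE,np.ones((3,3)))
    go('inktray',(95,150,178,230),dk,box(.175,.215,0,.014),.15)
    go('cuttray',(300,140,360,235),dk,box(.285,.14,0,.014),-.05)
    m=mask((220,138,242,163),(g<bg-25)); print(im[146:164,222:240,0])
    s=cv2.imread('pics/raw_sc0.png')[180:220,295:345]; 
    c=im[136:170,215:250]
    cv2.imwrite('pics/c3.png',np.hstack([cv2.resize(s,(500,400),interpolation=cv2.INTER_CUBIC),cv2.resize(c,(300,400),interpolation=cv2.INTER_CUBIC)]))
E
python3 fit.py
```

```text
bg 137.0
oblong [ 0.4687  0.1316 -0.2279] deg -13.1 err px 36.2 of 353Traceback (most recent call last):
  File "fit.py", line 29, in <module>
    go('square',(222,190,246,216),sat,box(.055,.055,0,.018),.15)
    ~~^^^^^^^^^^^^^^^^^^^^^^^^^^^^^^^^^^^^^^^^^^^^^^^^^^^^^^^^^^
  File "fit.py", line 26, in go
    m=mask(win,c); M=cv2.moments(m,True); fit(n,m,pts,[*W(M['m10']/M['m00'],M['m01']/M['m00']),yaw])
                                          ~~~^^^^^^^^^^^^^^^^^^^^^^^^^^^^^^^^^^^^^^^^^^^^^^^^^^^^^^^
  File "fit.py", line 18, in fit
    best=min((minimize(cost,[guess[0],guess[1],guess[2]+d],method='Nelder-Mead',options=dict(initial_simplex=np.array([[guess[0],guess[1],guess[2]+d]]*4)+np.array([[0,0,0],[.01,0,0],[0,.01,0],[0,0,.1]]))) for d in(-.15,0,.15)),key=lambda r:r.fun)
  File "fit.py", line 18, in <genexpr>
    best=min((minimize(cost,[guess[0],guess[1],guess[2]+d],method='Nelder-Mead',options=dict(initial_simplex=np.array([[guess[0],guess[1],guess[2]+d]]*4)+np.array([[0,0,0],[.01,0,0],[0,.01,0],[0,0,.1]]))) for d in(-.15,0,.15)),key=lambda r:r.fun)
              ~~~~~~~~^^^^^^^^^^^^^^^^^^^^^^^^^^^^^^^^^^^^^^^^^^^^^^^^^^^^^^^^^^^^^^^^^^^^^^^^^^^^^^^^^^^^^^^^^^^^^^^^^^^^^^^^^^^^^^^^^^^^^^^^^^^^^^^^^^^^^^^^^^^^^^^^^^^^^^^^^^^^^^^^^^^^^^^^^^^^^^^^^^^^^^
    res = _minimize_neldermead(fun, x0, args, callback, bounds=bounds,
                               **options)
    fxr = func(xr)
    fx = function(np.copy(x), *(wrapper_args + args))
  File "fit.py", line 14, in cost
    q=np.array([w2px('top',[p[0]+c*a-s*b,p[1]+s*a+c*b,z]) for a,b,z in pts])
                ~~~~^^^^^^^^^^^^^^^^^^^^^^^^^^^^^^^^^^^^^
  File "h.py", line 13, in w2px
    c=optics.camera_params(n); q=Rm(c['rotation']).T@(np.array(p)-c['origin'])
ValueError: time passes only in moves, steps and waits
```

View pics/c3.png

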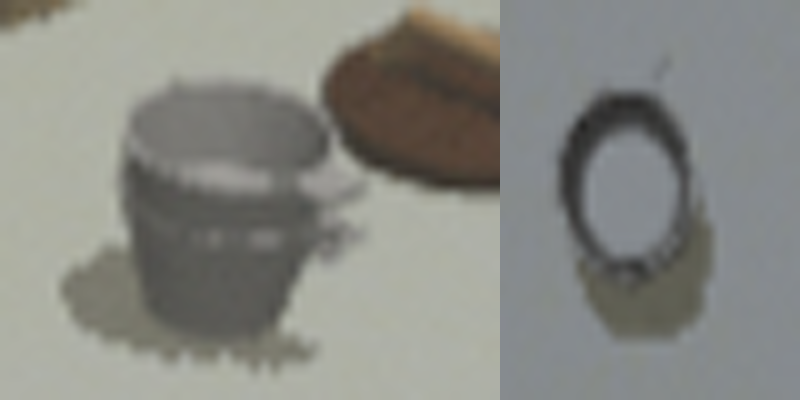

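```bash
python3 - <<'E'
from h import *
c=px2w('top',229.5,151.1,.056); print(c)
out=[]
for n,(x0,y0,x1,y1),s in(('scene',(297,180,335,218),10),('top',(214,134,246,166),12)):
    r=cv2.imread(f'pics/raw_{"sc0" if n=="scene" else "top0"}.png')[y0:y1,x0:x1]
    r=cv2.convertScaleAbs(r,alpha=1.5)
    im=cv2.resize(r,None,fx=s,fy=s,interpolation=cv2.INTER_NEAREST)
    P=lambda p:tuple(int(v) for v in ((w2px(n,p)-[x0,y0])+.5)*s)
    for z,col in((.056,(0,0,255)),(.04,(255,100,0))):
        for t in range(0,360,10): cv2.circle(im,P([c[0]+.029*np.cos(np.radians(t)),c[1]+.029*np.sin(np.radians(t)),z]),1,col,-1)
        for t in range(0,360,30):
            q=P([c[0]+.04*np.cos(np.radians(t)),c[1]+.04*np.sin(np.radians(t)),z])
            cv2.circle(im,q,2,col,-1); cv2.putText(im,str(t),q,0,.33,col)
    out.append(cv2.resize(im,(384,384)))
cv2.imwrite('pics/c4.png',np.hstack(out))
E
```

```text
[0.63100846 0.00392446 0.056     ]
```

View pics/c4.png

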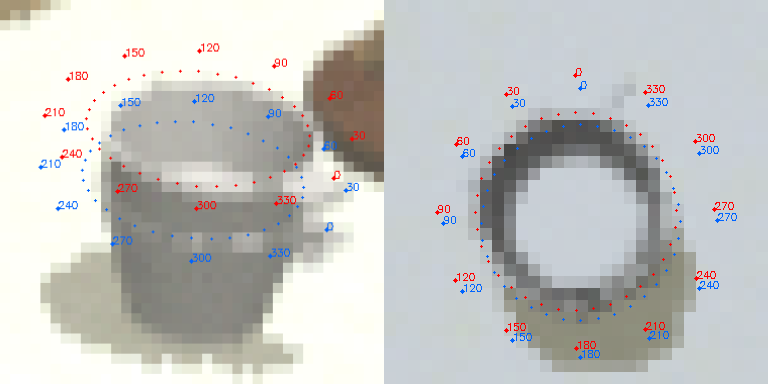

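Both lip candidates lie on the ±x axis of the pots (about 350°/170°), so jaws closing roughly along world y clear them whichever lip is on top. Next I'll write a move planner, then touch bare table to find the fingertip height at a 58 mm opening.

```bash
cat > plan.py <<'E'
import sys, json
from h import *
def plan(*wps, step=.028, rot=5.0):
    """wps: (x,y,z,phi deg) ; phi = direction of tool y (mod 180). prints rows from the measured pose"""
    s=monitor.observe(); p=np.array(s['position']); R=Rm(s['tool_rot']); rows=[];rr=[]
    for x,y,z,ph in wps:
        f0=np.degrees(np.arctan2(R[1,1],R[0,1])); d=(ph-f0+90)%180-90
        ph=np.radians(f0+d); yv=np.array([np.cos(ph),np.sin(ph),0]); xv=np.array([0,0,-1.])
        Rt=np.column_stack([xv,yv,np.cross(xv,yv)]); v=Ro.from_matrix(R.T@Rt).as_rotvec()
        t=np.array([x,y,z]); n=max(1,int(np.ceil(max(np.linalg.norm(t-p)/step,np.degrees(np.linalg.norm(v))/rot))))
        for i in range(n):
            rows.append(list((R.T@(t-p)/n/.03).round(2))); rr.append(list((v/np.radians(6)/n).round(2)))
            R=R@Ro.from_rotvec(v/n).as_matrix(); p=p+(t-p)/(n-i) if False else p
            if i==n-1: p=t
            # same world step each row
        R=Rt
    f=lambda a:json.dumps([[float(v)+0 for v in r] for r in a]).replace('.0,',',').replace('.0]',']')
    for i in range(0,len(rows),10): print(f(rows[i:i+10])); print('  rot',f(rr[i:i+10]))
def st():
    s=monitor.observe(); R=Rm(s['tool_rot']); print('t',round(s['clock'],2),'pos',np.array(s['position']).round(4),'phi',round(np.degrees(np.arctan2(R[1,1],R[0,1])),1),'tilt',(R[2,1:]).round(3),'F',np.array(s['force']).round(1),'w',round(s['grip_width'],4))
E
python3 - <<'E'
from plan import *
d=np.radians
tip=px2w('top',175+490/5.5-.4,125+325/5.5-.4,.011)[:2]; hc=np.array([.4431,-.1261]); v=tip-hc; print('gouge tip',tip,np.linalg.norm(v),np.degrees(np.arctan2(v[1],v[0])))
st(); plan((.154,.606,.04,75.8))
E
```

```text
gouge tip [ 0.52170218 -0.11351806] 0.07960281019182365 9.094252889164926
t 0.1 pos [0.1539 0.6055 0.2448] phi 75.7 tilt [-0.001  0.   ] F [ 0.4 -0.3 -0.6] w 0.0858
[[0.85, 0, 0], [0.85, 0, 0], [0.85, 0, 0], [0.85, 0, 0], [0.85, 0, 0], [0.85, 0, 0], [0.85, 0, 0], [0.85, 0, 0]]
  rot [[0, 0, 0], [0, 0, 0], [0, 0, 0], [0, 0, 0], [0, 0, 0], [0, 0, 0], [0, 0, 0], [0, 0, 0]]
```

Request:
arm_command(delta_pos=[[0.85,0,0],[0.85,0,0],[0.85,0,0],[0.85,0,0],[0.85,0,0],[0.85,0,0],[0.85,0,0],[0.6,0,0],[0,0,0]], rotation=[[0,0,0],[0,0,0],[0,0,0],[0,0,0],[0,0,0],[0,0,0],[0,0,0],[0,0,0],[0,0,0]], gripper=-0.36)

```text
clock: 1.0
position: [0.1535, 0.6041, 0.0393]
tool_rot: [-1.574, 1.568, -1.823]
force: [-0.6, -0.9, 1.0]
grip_width: 0.0582
```

Request:
arm_command(delta_pos=[[0.2,0,0],[0.2,0,0],[0.1,0,0],[0.07,0,0]], rotation=[[0,0,0],[0,0,0],[0,0,0],[0,0,0]])

```text
clock: 1.4
position: [0.1537, 0.6052, 0.0234]
tool_rot: [-1.714, 1.57, -1.963]
force: [0.5, -0.3, 0.1]
grip_width: 0.058
```

Request:
arm_command(delta_pos=[[0.07,0,0],[0.07,0,0]], rotation=[[0,0,0],[0,0,0]])

```text
clock: 1.6
position: [0.1538, 0.6057, 0.0197]
tool_rot: [2.119, 1.57, 1.87]
force: [-0.1, -0.8, -1.3]
grip_width: 0.0584
```

Request:
arm_command(delta_pos=[[0.07,0,0]], rotation=[[0,0,0]])

```text
clock: 1.7
position: [0.1539, 0.6058, 0.0176]
tool_rot: [1.89, 1.57, 1.641]
force: [0.4, -0.7, 0.7]
grip_width: 0.0579
```

Request:
arm_command(delta_pos=[[0.07,0,0]], rotation=[[0,0,0]])

```text
clock: 1.8
position: [0.1539, 0.6058, 0.0155]
tool_rot: [1.855, 1.57, 1.606]
force: [-0.0, 0.5, 0.7]
grip_width: 0.0577
```

Request:
arm_command(delta_pos=[[0.07,0,0]], rotation=[[0,0,0]])

```text
clock: 1.9
position: [0.1539, 0.6059, 0.0133]
tool_rot: [1.804, 1.57, 1.555]
force: [0.6, 0.9, -0.5]
grip_width: 0.0581
```

Request:
arm_command(delta_pos=[[0.07,0,0]], rotation=[[0,0,0]])

```text
clock: 2.0
position: [0.1539, 0.6059, 0.011]
tool_rot: [1.798, 1.57, 1.549]
force: [0.4, -0.1, 0.4]
grip_width: 0.0581
```

Request:
arm_command(delta_pos=[[0.07,0,0]], rotation=[[0,0,0]])

```text
clock: 2.1
position: [0.1539, 0.6061, 0.0092]
tool_rot: [1.771, 1.57, 1.522]
force: [-3.9, -15.4, 57.4]
grip_width: 0.0582
```

Contact came at TCP z ≈ 0.0097, so the tips stand about 10 mm ahead at a 58 mm opening. Next is the top pot.

```bash
python3 - <<'E'
from plan import *
st(); plan((.154,.606,.15,75.8),(.40,.40,.19,77),(.631,.0045,.12,80))
E
```

```text
t 2.1 pos [0.1539 0.6061 0.0092] phi 75.7 tilt [ 0.001 -0.   ] F [ -3.9 -15.4  57.4] w 0.0582
[[-0.78, 0, 0], [-0.78, 0, 0], [-0.78, 0, 0], [-0.78, 0, 0], [-0.78, 0, 0], [-0.78, 0, 0], [-0.11, -0.39, 0.8], [-0.11, -0.39, 0.8], [-0.11, -0.39, 0.8], [-0.11, -0.39, 0.8]]
  rot [[0, 0, 0], [0, 0, 0], [0, 0, 0], [0, 0, 0], [0, 0, 0], [0, 0, 0], [-0.02, 0, 0], [-0.02, 0, 0], [-0.02, 0, 0], [-0.02, 0, 0]]
[[-0.11, -0.39, 0.8], [-0.11, -0.39, 0.8], [-0.11, -0.4, 0.8], [-0.11, -0.4, 0.8], [-0.11, -0.4, 0.8], [-0.11, -0.4, 0.8], [-0.11, -0.4, 0.8], [-0.11, -0.4, 0.8], [0.14, -0.65, 0.62], [0.14, -0.66, 0.61]]
  rot [[-0.02, 0, 0], [-0.02, 0, 0], [-0.02, 0, 0], [-0.02, 0, 0], [-0.02, 0, 0], [-0.02, 0, 0], [-0.02, 0, 0], [-0.02, 0, 0], [-0.03, 0, 0], [-0.03, 0, 0]]
[[0.14, -0.66, 0.61], [0.14, -0.66, 0.61], [0.14, -0.66, 0.61], [0.14, -0.66, 0.61], [0.14, -0.66, 0.6], [0.14, -0.67, 0.6], [0.14, -0.67, 0.6], [0.14, -0.67, 0.6], [0.14, -0.67, 0.6], [0.14, -0.67, 0.59]]
  rot [[-0.03, 0, 0], [-0.03, 0, 0], [-0.03, 0, 0], [-0.03, 0, 0], [-0.03, 0, 0], [-0.03, 0, 0], [-0.03, 0, 0], [-0.03, 0, 0], [-0.03, 0, 0], [-0.03, 0, 0]]
[[0.14, -0.68, 0.59], [0.14, -0.68, 0.59], [0.14, -0.68, 0.59], [0.14, -0.68, 0.58], [0.14, -0.68, 0.58]]
  rot [[-0.03, 0, 0], [-0.03, 0, 0], [-0.03, 0, 0], [-0.03, 0, 0], [-0.03, 0, 0]]
```

Request:
arm_command(delta_pos=[[-0.78,0,0],[-0.78,0,0],[-0.78,0,0],[-0.78,0,0],[-0.78,0,0],[-0.78,0,0],[-0.11,-0.39,0.8],[-0.11,-0.39,0.8],[-0.11,-0.39,0.8],[-0.11,-0.39,0.8]], rotation=[[0,0,0],[0,0,0],[0,0,0],[0,0,0],[0,0,0],[0,0,0],[0,0,0],[0,0,0],[0,0,0],[0,0,0]], gripper=-0.75)

```text
clock: 3.1
position: [0.234, 0.5367, 0.1674]
tool_rot: [2.643, 1.569, 2.401]
force: [0.5, -0.4, 0.5]
grip_width: 0.0747
```

Request:
arm_command(delta_pos=[[-0.11,-0.39,0.8],[-0.11,-0.39,0.8],[-0.11,-0.4,0.8],[-0.11,-0.4,0.8],[-0.11,-0.4,0.8],[-0.11,-0.4,0.8],[-0.11,-0.4,0.8],[-0.11,-0.4,0.8],[0.14,-0.65,0.62],[0.14,-0.66,0.61]], rotation=[[0,0,0],[0,0,0],[0,0,0],[0,0,0],[0,0,0],[0,0,0],[0,0,0],[0,0,0],[0,0,0],[0,0,0]])

```text
clock: 4.1
position: [0.4324, 0.3434, 0.1864]
tool_rot: [1.626, 1.567, 1.384]
force: [0.4, 0.4, -0.1]
grip_width: 0.0745
```

Request:
arm_command(delta_pos=[[0.14,-0.66,0.61],[0.14,-0.66,0.61],[0.14,-0.66,0.61],[0.14,-0.66,0.61],[0.14,-0.66,0.6],[0.14,-0.67,0.6],[0.14,-0.67,0.6],[0.14,-0.67,0.6],[0.14,-0.67,0.6],[0.14,-0.67,0.59]], rotation=[[-0.03,0,0],[-0.03,0,0],[-0.03,0,0],[-0.03,0,0],[-0.03,0,0],[-0.03,0,0],[-0.03,0,0],[-0.03,0,0],[-0.03,0,0],[-0.03,0,0]])

```text
clock: 5.1
position: [0.5685, 0.0979, 0.1418]
tool_rot: [1.342, 1.566, 1.133]
force: [-0.1, 0.0, 0.0]
grip_width: 0.0746
```

```bash
python3 -c "
from plan import *
st(); plan((.631,.0045,.12,80),(.631,.0045,.055,80))"
```

```text
t 5.1 pos [0.5685 0.0979 0.1418] phi 78.0 tilt [0.004 0.001] F [-0.1  0.   0. ] w 0.0746
[[0.14, -0.52, 0.54], [0.14, -0.53, 0.53], [0.14, -0.53, 0.53], [0.14, -0.53, 0.53], [0.15, -0.54, 0.52], [0.72, 0, 0], [0.72, 0, 0], [0.72, 0, 0]]
  rot [[-0.07, 0, -0.01], [-0.07, 0, -0.01], [-0.07, 0, -0.01], [-0.07, 0, -0.01], [-0.07, 0, -0.01], [0, 0, 0], [0, 0, 0], [0, 0, 0]]
```

Rows track well. Next I move above the pot and correct there before going down.

Request:
arm_command(delta_pos=[[0.14,-0.52,0.54],[0.14,-0.53,0.53],[0.14,-0.53,0.53],[0.14,-0.53,0.53],[0.15,-0.54,0.52],[0,0,0]], rotation=[[-0.07,0,-0.01],[-0.07,0,-0.01],[-0.07,0,-0.01],[-0.07,0,-0.01],[-0.07,0,-0.01],[0,0,0]])

```text
clock: 5.7
position: [0.6341, -0.0042, 0.1183]
tool_rot: [-1.21, 1.568, -1.386]
force: [-0.7, 0.1, 0.9]
grip_width: 0.0747
```

```bash
python3 -c "
from plan import *
st(); plan((.631,.0045,.08,80),(.631,.0045,.055,80),step=.014)
snap('scene','sc1.png',(270,120,370,230),5)"
```

```text
t 5.7 pos [ 0.6341 -0.0042  0.1183] phi 79.9 tilt [-0.003  0.001] F [-0.7  0.1  0.9] w 0.0747
[[0.43, 0.09, -0.05], [0.43, 0.09, -0.05], [0.43, 0.09, -0.05], [0.42, 0, 0], [0.42, 0, 0]]
  rot [[0, 0, 0.01], [0, 0, 0.01], [0, 0, 0.01], [0, 0, 0], [0, 0, 0]]
```

View pics/sc1.png

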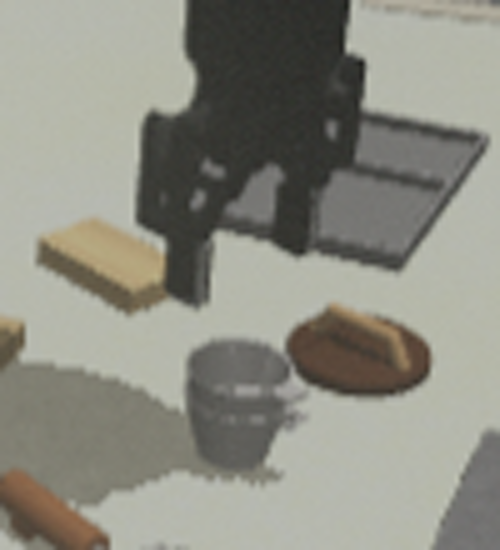

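The gripper is over the pot. Both lips show to the right of the pot at about (295,395–420), which is the +x side, and the jaws open along y. I correct, then descend.

Request:
arm_command(delta_pos=[[0.43,0.09,-0.05],[0.43,0.09,-0.05],[0.2,0.09,-0.05],[0,0,0]], rotation=[[0,0,0],[0,0,0],[0,0,0],[0,0,0]])

```text
clock: 6.15
position: [0.6289, 0.01, 0.0836]
tool_rot: [-2.342, 1.57, -2.515]
force: [-0.1, 0.0, 1.0]
grip_width: 0.0751
```

```bash
python3 -c "
from plan import *
st(); plan((.631,.0045,.055,80),step=.01)"
```

```text
t 6.15 pos [0.6289 0.01   0.0836] phi 80.1 tilt [-0.001 -0.001] F [-0.1  0.   1. ] w 0.0751
[[0.32, -0.06, 0.03], [0.32, -0.06, 0.03], [0.32, -0.06, 0.03]]
  rot [[0.01, 0, 0], [0.01, 0, 0], [0.01, 0, 0]]
```

Request:
arm_command(delta_pos=[[0,-0.17,0.08],[0,0,0],[0,0,0]], rotation=[[0,0,0],[0,0,0],[0,0,0]])

```text
clock: 6.45
position: [0.6305, 0.0048, 0.0839]
tool_rot: [-2.286, 1.57, -2.458]
force: [-0.3, 0.3, -0.2]
grip_width: 0.0747
```

```bash
python3 -c "
from plan import *
st(); plan((.631,.0045,.055,80),step=.01)"
```

```text
t 6.45 pos [0.6305 0.0048 0.0839] phi 80.2 tilt [-0.001 -0.001] F [-0.3  0.3 -0.2] w 0.0747
[[0.32, 0, 0.01], [0.32, 0, 0.01], [0.32, 0, 0.01]]
  rot [[0.01, 0, 0], [0.01, 0, 0], [0.01, 0, 0]]
```

Request:
arm_command(delta_pos=[[0.3,0,0],[0.3,0,0],[0.2,0,0],[0.1,0,0],[0,0,0]], rotation=[[0,0,0],[0,0,0],[0,0,0],[0,0,0],[0,0,0]])

```text
clock: 6.95
position: [0.6305, 0.0044, 0.0545]
tool_rot: [-2.078, 1.57, -2.25]
force: [-0.7, -0.2, 0.1]
grip_width: 0.0746
```

Request:
arm_command(delta_pos=[[0,0,0],[0,0,0],[0,0,0],[0,0,0],[0,0,0],[0,0,0]], rotation=[[0,0,0],[0,0,0],[0,0,0],[0,0,0],[0,0,0],[0,0,0]], gripper=0.1, grip_force=25)

```text
clock: 7.55
position: [0.6312, 0.0046, 0.0556]
tool_rot: [-0.258, 1.57, -0.429]
force: [0.2, -0.4, -0.4]
grip_width: 0.0553
```

Request:
arm_command(delta_pos=[[-0.1,0,0],[-0.3,0,0],[-0.3,0,0],[-0.3,0,0],[-0.6,0,0],[-0.8,0,0],[-0.8,0,0],[-0.3,0,0],[0,0,0],[0,0,0]], rotation=[[0,0,0],[0,0,0],[0,0,0],[0,0,0],[0,0,0],[0,0,0],[0,0,0],[0,0,0],[0,0,0],[0,0,0]])

```text
clock: 8.55
position: [0.6312, 0.0046, 0.1692]
tool_rot: [0.076, 1.568, -0.096]
force: [-0.3, 0.8, -2.0]
grip_width: 0.0552
```

```bash
python3 -c "
from plan import *
st(); snap('scene','sc2.png',(270,120,370,230),5)
plan((.5,.2,.15,85),(.4977,.3992,.09,89.4))"
```

```text
t 8.55 pos [0.6312 0.0046 0.1692] phi 80.2 tilt [0.    0.003] F [-0.3  0.8 -2. ] w 0.0552
[[0.07, 0.63, -0.6], [0.07, 0.64, -0.6], [0.07, 0.64, -0.59], [0.07, 0.65, -0.58], [0.07, 0.65, -0.58], [0.07, 0.66, -0.57], [0.07, 0.66, -0.57], [0.07, 0.67, -0.56], [0.07, 0.67, -0.55], [0.25, 0.83, -0.08]]
  rot [[-0.09, 0, 0], [-0.09, 0, 0], [-0.09, 0, 0], [-0.09, 0, 0], [-0.09, 0, 0], [-0.09, 0, 0], [-0.09, 0, 0], [-0.09, 0, 0], [-0.09, 0, 0], [-0.09, 0, 0]]
[[0.25, 0.83, -0.07], [0.25, 0.83, -0.07], [0.25, 0.83, -0.06], [0.25, 0.83, -0.05], [0.25, 0.83, -0.04], [0.25, 0.83, -0.03], [0.25, 0.83, -0.03]]
  rot [[-0.09, 0, 0], [-0.09, 0, 0], [-0.09, 0, 0], [-0.09, 0, 0], [-0.09, 0, 0], [-0.09, 0, 0], [-0.09, 0, 0]]
```

View pics/sc2.png

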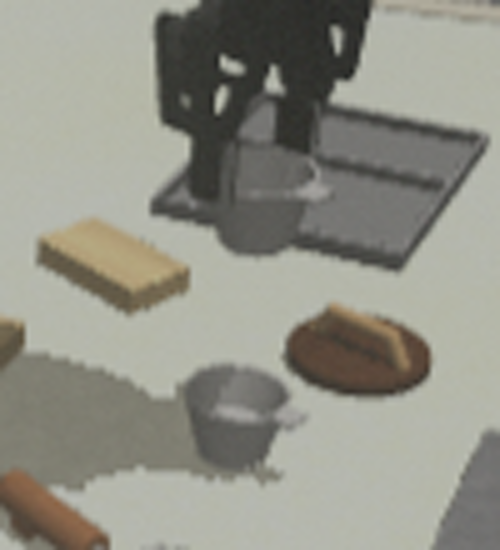

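The top pot is held at (265,200). The lower pot has stayed in place at (237,415). I'll check how the pot sits relative to the gripper in x.

```bash
python3 -c "
from plan import *
q=w2px('scene',[.6312,.0046,.1696]); print(q,(q-[270,120]+.5)*5)
for dx in(0.01,):
  q=w2px('scene',[.6312+dx,.0046,.1696]); print((q-[270,120]+.5)*5)
l=w2px('scene',[.6312,.0046,.04]); print('low rim pred',(l-[270,120]+.5)*5)
r=px2w('scene',270+237/5-.5,120+388/5-.5,.04); print('low rim centre from scene',r)
r=px2w('scene',270+268/5-.5,120+168/5-.5,.1696); print('top rim centre from scene',r)
"
```

```text
[320.20838833 153.10331135] [253.54194165 168.01655675]
[271.27938647 173.40296676]
low rim pred [231.31775768 388.03504531]
low rim centre from scene [0.63356596 0.00652005 0.04      ]
top rim centre from scene [0.63682556 0.00905987 0.1696    ]
```

Request:
arm_command(delta_pos=[[0.07,0.63,-0.6],[0.07,0.64,-0.6],[0.07,0.64,-0.59],[0.07,0.65,-0.58],[0.07,0.65,-0.58],[0.07,0.66,-0.57],[0.07,0.66,-0.57],[0.07,0.67,-0.56],[0.07,0.67,-0.55],[0.1,0.83,-0.08]], rotation=[[-0.09,0,0],[-0.09,0,0],[-0.09,0,0],[-0.09,0,0],[-0.09,0,0],[-0.09,0,0],[-0.09,0,0],[-0.09,0,0],[-0.09,0,0],[-0.09,0,0]])

```text
clock: 9.6
position: [0.4903, 0.2274, 0.1355]
tool_rot: [-2.523, 1.558, -2.602]
force: [0.3, -0.8, -1.4]
grip_width: 0.0556
```

Request:
arm_command(delta_pos=[[0.2,0.83,-0.07],[0.2,0.83,-0.07],[0.2,0.83,-0.06],[0.2,0.83,-0.05],[0.2,0.6,-0.04],[0.2,0.2,0],[0,0,0],[0,0,0]], rotation=[[-0.09,0,0],[-0.09,0,0],[-0.09,0,0],[-0.09,0,0],[-0.09,0,0],[-0.09,0,0],[0,0,0],[0,0,0]])

```text
clock: 10.4
position: [0.4838, 0.3561, 0.0897]
tool_rot: [-2.56, 1.548, -2.577]
force: [0.2, -0.9, -0.5]
grip_width: 0.0555
```

```bash
python3 -c "
from plan import *
st(); plan((.495,.399,.07,89.4),step=.02)"
```

```text
t 10.4 pos [0.4838 0.3561 0.0897] phi 89.1 tilt [-0.013 -0.019] F [ 0.2 -0.9 -0.5] w 0.0555
[[0.21, 0.48, 0.12], [0.21, 0.48, 0.12], [0.22, 0.48, 0.12]]
  rot [[-0.02, -0.06, 0.04], [-0.02, -0.06, 0.04], [-0.02, -0.06, 0.04]]
```

Request:
arm_command(delta_pos=[[0.15,0.48,0.12],[0.15,0.48,0.12],[0.15,0.42,0.12],[0,0,0],[0,0,0]], rotation=[[-0.02,-0.06,0.04],[-0.02,-0.06,0.04],[-0.02,-0.06,0.04],[0,0,0],[0,0,0]])

```text
clock: 10.9
position: [0.4974, 0.3986, 0.0751]
tool_rot: [0.409, 1.568, 0.397]
force: [-0.2, 0.1, -0.7]
grip_width: 0.0556
```

```bash
python3 -c "
from plan import *
st(); plan((.495,.399,.0445,89.4),step=.01)"
```

```text
t 10.9 pos [0.4974 0.3986 0.0751] phi 89.3 tilt [0.001 0.002] F [-0.2  0.1 -0.7] w 0.0556
[[0.26, 0, -0.02], [0.26, 0, -0.02], [0.26, 0, -0.02], [0.26, 0, -0.02]]
  rot [[-0.01, 0.01, 0], [-0.01, 0.01, 0], [-0.01, 0.01, 0], [-0.01, 0.01, 0]]
```

Request:
arm_command(delta_pos=[[0.28,0,-0.02],[0.28,0,-0.02],[0.25,0,-0.02],[0.15,0,-0.02],[0,0,0],[0,0,0]], rotation=[[0,0,0],[0,0,0],[0,0,0],[0,0,0],[0,0,0],[0,0,0]])

```text
clock: 11.5
position: [0.4946, 0.3971, 0.0433]
tool_rot: [-0.415, 1.569, -0.429]
force: [0.0, -0.2, 0.2]
grip_width: 0.0557
```

```bash
python3 -c "
from plan import *
st()"
```

```text
t 11.5 pos [0.4946 0.3971 0.0433] phi 89.2 tilt [-0.001  0.001] F [ 0.  -0.2  0.2] w 0.0557
```

Request:
arm_command(delta_pos=[[0,0,0],[0,0,0],[0,0,0],[0,0,0]], rotation=[[0,0,0],[0,0,0],[0,0,0],[0,0,0]], gripper=-0.75)

```text
clock: 11.9
position: [0.4952, 0.3974, 0.0443]
tool_rot: [0.199, 1.568, 0.185]
force: [0.7, 0.5, 0.7]
grip_width: 0.0745
```

Request:
arm_command(delta_pos=[[-0.2,0,0],[-0.5,0,0],[-0.8,0,0],[-0.8,0,0],[-0.8,0,0],[-0.4,0,0]], rotation=[[0,0,0],[0,0,0],[0,0,0],[0,0,0],[0,0,0],[0,0,0]])

```text
clock: 12.5
position: [0.4946, 0.3971, 0.1568]
tool_rot: [0.181, 1.569, 0.167]
force: [0.2, 0.3, 0.6]
grip_width: 0.0745
```

```bash
python3 -c "
from plan import *
c=np.array([.630,-.130]); a=np.radians(-14.6); g=c+.009*-np.array([np.cos(a),np.sin(a)]); print('roller grasp',g)
a=np.radians(9.4); print('roller place', np.array([.5148,.2956])-.009*np.array([np.cos(a),np.sin(a)]))
st(); plan((.6,.15,.16,80),(*g,.08,75.4))"
```

```text
roller grasp [ 0.62129062 -0.12773138]
roller place [0.50592085 0.29413007]
t 12.5 pos [0.4946 0.3971 0.1568] phi 89.2 tilt [0.    0.002] F [0.2 0.3 0.6] w 0.0745
[[-0.01, -0.82, 0.36], [-0.01, -0.81, 0.38], [-0.01, -0.81, 0.39], [-0.01, -0.8, 0.4], [-0.01, -0.79, 0.41], [-0.01, -0.79, 0.43], [-0.01, -0.78, 0.44], [-0.01, -0.77, 0.45], [-0.01, -0.77, 0.46], [-0.01, -0.76, 0.48]]
  rot [[0.15, 0, 0], [0.15, 0, 0], [0.15, 0, 0], [0.15, 0, 0], [0.15, 0, 0], [0.15, 0, 0], [0.15, 0, 0], [0.15, 0, 0], [0.15, 0, 0], [0.15, 0, 0]]
[[0.24, -0.82, 0.21], [0.24, -0.82, 0.22], [0.24, -0.81, 0.22], [0.24, -0.81, 0.23], [0.24, -0.81, 0.23], [0.24, -0.81, 0.24], [0.24, -0.81, 0.25], [0.24, -0.81, 0.25], [0.24, -0.8, 0.26], [0.24, -0.8, 0.26]]
  rot [[0.07, 0, 0], [0.07, 0, 0], [0.07, 0, 0], [0.07, 0, 0], [0.07, 0, 0], [0.07, 0, 0], [0.07, 0, 0], [0.07, 0, 0], [0.07, 0, 0], [0.07, 0, 0]]
[[0.24, -0.8, 0.27]]
  rot [[0.07, 0, 0]]
```

Request:
arm_command(delta_pos=[[0,-0.82,0.36],[0,-0.81,0.38],[0,-0.81,0.39],[0,-0.8,0.4],[0,-0.79,0.41],[0,-0.79,0.43],[0,-0.78,0.44],[0,-0.77,0.45],[0,-0.77,0.46],[0,-0.76,0.48]], rotation=[[0.15,0,0],[0.15,0,0],[0.15,0,0],[0.15,0,0],[0.15,0,0],[0.15,0,0],[0.15,0,0],[0.15,0,0],[0.15,0,0],[0.15,0,0]], gripper=-0.18)

```text
clock: 13.5
position: [0.6025, 0.146, 0.164]
tool_rot: [0.946, 1.561, 0.777]
force: [0.7, 0.4, -0.6]
grip_width: 0.0502
```

Request:
arm_command(delta_pos=[[0.2,-0.82,0.21],[0.2,-0.82,0.22],[0.2,-0.81,0.22],[0.2,-0.81,0.23],[0.2,-0.81,0.23],[0.2,-0.81,0.24],[0.2,-0.81,0.25],[0.2,-0.6,0.25],[0.1,-0.3,0.1],[0,0,0]], rotation=[[0.07,0,0],[0.07,0,0],[0.07,0,0],[0.07,0,0],[0.07,0,0],[0.07,0,0],[0.07,0,0],[0.07,0,0],[0.07,0,0],[0,0,0]])

```text
clock: 14.5
position: [0.6222, -0.0716, 0.1138]
tool_rot: [0.822, 1.559, 0.578]
force: [-0.6, -0.1, 0.3]
grip_width: 0.0508
```

```bash
python3 -c "
from plan import *
st(); plan((.6213,-.1277,.07,75.4),step=.02)"
```

```text
t 14.5 pos [ 0.6222 -0.0716  0.1138] phi 76.0 tilt [0.008 0.008] F [-0.6 -0.1  0.3] w 0.0508
[[0.36, -0.46, 0.1], [0.36, -0.46, 0.1], [0.36, -0.46, 0.11], [0.36, -0.46, 0.11]]
  rot [[0.03, 0.02, -0.02], [0.03, 0.02, -0.02], [0.03, 0.02, -0.02], [0.03, 0.02, -0.02]]
```

Request:
arm_command(delta_pos=[[0.36,-0.46,0.1],[0.36,-0.46,0.1],[0.36,-0.46,0.11],[0.3,-0.4,0.11],[0,0,0],[0,0,0]], rotation=[[0.03,0.02,-0.02],[0.03,0.02,-0.02],[0.03,0.02,-0.02],[0.03,0.02,-0.02],[0,0,0],[0,0,0]])

```text
clock: 15.1
position: [0.6213, -0.1283, 0.0682]
tool_rot: [2.986, 1.568, 2.731]
force: [-0.2, 0.2, -1.0]
grip_width: 0.0504
```

```bash
python3 -c "
from plan import *
st(); plan((.6213,-.1277,.0175,75.4),step=.012)"
```

```text
t 15.1 pos [ 0.6213 -0.1283  0.0682] phi 75.4 tilt [ 0.    -0.002] F [-0.2  0.2 -1. ] w 0.0504
[[0.34, 0, 0], [0.34, 0, 0], [0.34, 0, 0], [0.34, 0, 0], [0.34, 0, 0]]
  rot [[0, 0, 0], [0, 0, 0], [0, 0, 0], [0, 0, 0], [0, 0, 0]]
```

Request:
arm_command(delta_pos=[[0.34,0,0],[0.34,0,0],[0.34,0,0],[0.34,0,0],[0.25,0,0],[0.05,0,0],[0,0,0]], rotation=[[0,0,0],[0,0,0],[0,0,0],[0,0,0],[0,0,0],[0,0,0],[0,0,0]])

```text
clock: 15.8
position: [0.6214, -0.1258, 0.0138]
tool_rot: [2.661, 1.568, 2.409]
force: [0.2, -0.0, -0.8]
grip_width: 0.0506
```

Request:
arm_command(delta_pos=[[0,0,0],[0,0,0],[0,0,0],[0,0,0],[0,0,0],[0,0,0]], rotation=[[0,0,0],[0,0,0],[0,0,0],[0,0,0],[0,0,0],[0,0,0]], gripper=1, grip_force=60)

```text
clock: 16.4
position: [0.6219, -0.126, 0.0151]
tool_rot: [2.23, 1.569, 1.978]
force: [-0.2, 0.1, -1.9]
grip_width: 0.0201
```

Request:
arm_command(delta_pos=[[-0.2,0,0],[-0.5,0,0],[-0.8,0,0],[-0.8,0,0],[-0.8,0,0],[-0.8,0,0],[-0.3,0,0],[0,0,0]], rotation=[[0,0,0],[0,0,0],[0,0,0],[0,0,0],[0,0,0],[0,0,0],[0,0,0],[0,0,0]])

```text
clock: 17.2
position: [0.6221, -0.1264, 0.1523]
tool_rot: [0.964, 1.568, 0.711]
force: [-0.1, -0.5, -1.6]
grip_width: 0.0201
```

```bash
python3 -c "
from plan import *
st(); snap('scene','sc3.png',(225,90,375,230),5)
plan((.57,.08,.16,87),(.506,.294,.10,99.4))"
```

```text
t 17.2 pos [ 0.6221 -0.1264  0.1523] phi 75.5 tilt [0.002 0.001] F [-0.1 -0.5 -1.6] w 0.0201
[[-0.03, 0.78, -0.42], [-0.03, 0.79, -0.4], [-0.03, 0.8, -0.38], [-0.03, 0.81, -0.36], [-0.03, 0.82, -0.34], [-0.03, 0.83, -0.32], [-0.03, 0.83, -0.3], [-0.03, 0.84, -0.28], [0.22, 0.78, -0.28], [0.22, 0.79, -0.26]]
  rot [[-0.24, 0, 0], [-0.24, 0, 0], [-0.24, 0, 0], [-0.24, 0, 0], [-0.24, 0, 0], [-0.24, 0, 0], [-0.24, 0, 0], [-0.24, 0, 0], [-0.23, 0, 0], [-0.23, 0, 0]]
[[0.22, 0.79, -0.24], [0.22, 0.8, -0.22], [0.22, 0.8, -0.2], [0.22, 0.81, -0.18], [0.22, 0.81, -0.16], [0.22, 0.81, -0.14], [0.22, 0.82, -0.12]]
  rot [[-0.23, 0, 0], [-0.23, 0, 0], [-0.23, 0, 0], [-0.23, 0, 0], [-0.23, 0, 0], [-0.23, 0, 0], [-0.23, 0, 0]]
```

View pics/sc3.png

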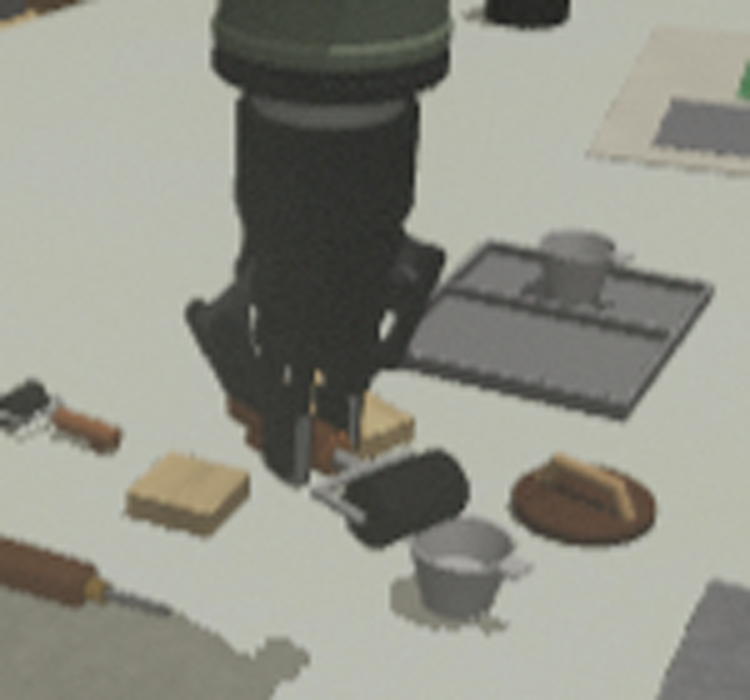

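The pot stands upright in the narrow compartment at (575,265). The roller is held level at (350,460).

Request:
arm_command(delta_pos=[[-0.03,0.78,-0.42],[-0.03,0.79,-0.4],[-0.03,0.8,-0.38],[-0.03,0.81,-0.36],[-0.03,0.82,-0.34],[-0.03,0.83,-0.32],[-0.03,0.83,-0.3],[-0.03,0.84,-0.28],[0.1,0.78,-0.28],[0.1,0.79,-0.26]], rotation=[[-0.24,0,0],[-0.24,0,0],[-0.24,0,0],[-0.24,0,0],[-0.24,0,0],[-0.24,0,0],[-0.24,0,0],[-0.24,0,0],[-0.23,0,0],[-0.23,0,0]])

```text
clock: 18.25
position: [0.5481, 0.1325, 0.1414]
tool_rot: [-3.028, 1.556, -3.027]
force: [0.5, 0.3, -1.7]
grip_width: 0.02
```

Request:
arm_command(delta_pos=[[0.2,0.79,-0.24],[0.2,0.8,-0.22],[0.2,0.8,-0.2],[0.2,0.81,-0.18],[0.2,0.6,-0.16],[0.1,0.3,-0.1],[0,0,0],[0,0,0]], rotation=[[-0.23,0,0],[-0.23,0,0],[-0.23,0,0],[-0.23,0,0],[-0.23,0,0],[-0.23,0,0],[0,0,0],[0,0,0]])

```text
clock: 19.05
position: [0.5003, 0.2592, 0.099]
tool_rot: [-3.08, 1.544, -2.923]
force: [-0.5, -0.0, -1.8]
grip_width: 0.0203
```

```bash
python3 -c "
from plan import *
st(); plan((.506,.294,.06,99.4),step=.02)"
```

```text
t 19.05 pos [0.5003 0.2592 0.099 ] phi 99.0 tilt [-0.002 -0.027] F [-0.5 -0.  -1.8] w 0.0203
[[0.43, 0.37, 0.14], [0.43, 0.37, 0.13], [0.43, 0.37, 0.13]]
  rot [[-0.02, -0.09, 0.01], [-0.02, -0.09, 0.01], [-0.02, -0.09, 0.01]]
```

Request:
arm_command(delta_pos=[[0.36,0.37,0.1],[0.36,0.37,0.1],[0.36,0.37,0.1],[0,0,0],[0,0,0]], rotation=[[-0.02,-0.09,0.01],[-0.02,-0.09,0.01],[-0.02,-0.09,0.01],[0,0,0],[0,0,0]])

```text
clock: 19.55
position: [0.5049, 0.2941, 0.063]
tool_rot: [0.242, 1.567, 0.402]
force: [0.3, -0.2, -1.8]
grip_width: 0.0199
```

```bash
python3 -c "
from plan import *
st(); plan((.506,.294,.0205,99.4),step=.012)"
```

```text
t 19.55 pos [0.5049 0.2941 0.063 ] phi 99.2 tilt [0.001 0.004] F [ 0.3 -0.2 -1.8] w 0.0199
[[0.35, 0, 0.01], [0.35, 0, 0.01], [0.35, 0, 0.01], [0.35, 0, 0.01]]
  rot [[-0.01, 0.01, 0], [-0.01, 0.01, 0], [-0.01, 0.01, 0], [-0.01, 0.01, 0]]
```

Request:
arm_command(delta_pos=[[0.3,0,0.01],[0.35,0,0.01],[0.3,0,0.01],[0.2,0,0.01],[0.1,0,0],[0,0,0],[0,0,0]], rotation=[[0,0.01,0],[0,0.01,0],[0,0.01,0],[0,0,0],[0,0,0],[0,0,0],[0,0,0]])

```text
clock: 20.25
position: [0.5066, 0.293, 0.0221]
tool_rot: [1.149, 1.571, 1.307]
force: [0.5, -0.4, -1.8]
grip_width: 0.0203
```

```bash
python3 -c "
from plan import *
st()"
```

```text
t 20.25 pos [0.5066 0.293  0.0221] phi 99.1 tilt [0. 0.] F [ 0.5 -0.4 -1.8] w 0.0203
```

Lower another 2.5 mm, open to about 45 mm, then retreat.

Request:
arm_command(delta_pos=[[0.08,0,0],[0,0,0],[0,0,0]], rotation=[[0,0,0],[0,0,0],[0,0,0]])

```text
clock: 20.55
position: [0.507, 0.2932, 0.0203]
tool_rot: [0.556, 1.569, 0.714]
force: [-0.1, -0.2, -1.5]
grip_width: 0.0205
```

Request:
arm_command(delta_pos=[[0,0,0],[0,0,0],[0,0,0],[0,0,0]], rotation=[[0,0,0],[0,0,0],[0,0,0],[0,0,0]], gripper=-0.1)

```text
clock: 20.95
position: [0.5075, 0.2936, 0.021]
tool_rot: [0.484, 1.568, 0.642]
force: [-0.9, -0.4, -0.6]
grip_width: 0.0466
```

Request:
arm_command(delta_pos=[[-0.2,0,0],[-0.5,0,0],[-0.8,0,0],[-0.8,0,0],[-0.8,0,0],[-0.4,0,0]], rotation=[[0,0,0],[0,0,0],[0,0,0],[0,0,0],[0,0,0],[0,0,0]])

```text
clock: 21.55
position: [0.5066, 0.2931, 0.1331]
tool_rot: [0.544, 1.569, 0.703]
force: [-0.5, -0.2, 0.5]
grip_width: 0.0467
```

```bash
python3 -c "
from plan import *
st(); plan((.469,.1316,.08,76.9))"
```

```text
t 21.55 pos [0.5066 0.2931 0.1331] phi 99.1 tilt [0.001 0.001] F [-0.5 -0.2  0.5] w 0.0467
[[0.25, -0.73, -0.3], [0.25, -0.75, -0.26], [0.25, -0.76, -0.22], [0.25, -0.77, -0.17], [0.25, -0.78, -0.13], [0.25, -0.78, -0.09], [0.25, -0.79, -0.04]]
  rot [[0.53, 0, 0], [0.53, 0, 0], [0.53, 0, 0], [0.53, 0, 0], [0.53, 0, 0], [0.53, 0, 0], [0.53, 0, 0]]
```

Request:
arm_command(delta_pos=[[0.1,-0.73,-0.3],[0.1,-0.75,-0.26],[0.2,-0.76,-0.22],[0.25,-0.77,-0.17],[0.25,-0.78,-0.13],[0.25,-0.6,-0.09],[0.2,-0.3,-0.04],[0,0,0],[0,0,0]], rotation=[[0.53,0,0],[0.53,0,0],[0.53,0,0],[0.53,0,0],[0.53,0,0],[0.53,0,0],[0.53,0,0],[0,0,0],[0,0,0]], gripper=-0.7)

```text
clock: 22.45
position: [0.4717, 0.1491, 0.0971]
tool_rot: [0.9, 1.56, 0.656]
force: [0.1, 0.7, -0.4]
grip_width: 0.0725
```

```bash
python3 -c "
from plan import *
st(); plan((.469,.1316,.06,76.9),step=.015)
snap('top','top2.png',(95,120,255,240),5)"
```

```text
t 22.45 pos [0.4717 0.1491 0.0971] phi 76.0 tilt [0.008 0.007] F [ 0.1  0.7 -0.4] w 0.0725
[[0.41, -0.2, 0.01], [0.41, -0.2, 0.01], [0.41, -0.2, 0.01]]
  rot [[-0.05, 0.02, -0.03], [-0.05, 0.02, -0.03], [-0.05, 0.02, -0.03]]
```

View pics/top2.png

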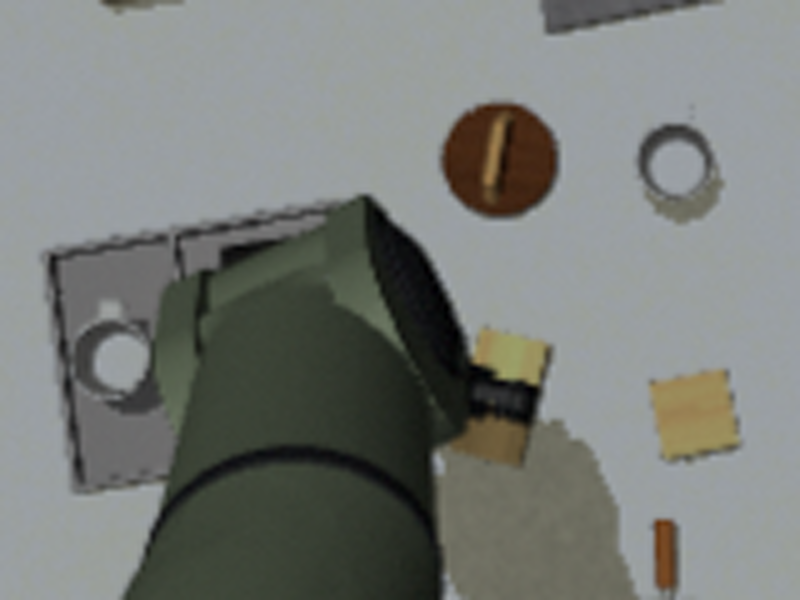

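The pot stands in the narrow compartment at about (118,358). The arm hides the roller, and the gripper is near the oblong block. On to the block.

Request:
arm_command(delta_pos=[[0.35,-0.2,0.01],[0.41,-0.2,0.01],[0.35,-0.19,0.01],[0,0,0],[0,0,0]], rotation=[[-0.05,0.02,-0.03],[-0.05,0.02,-0.03],[-0.05,0.02,-0.03],[0,0,0],[0,0,0]])

```text
clock: 23.0
position: [0.4686, 0.1323, 0.0604]
tool_rot: [-2.031, 1.569, -2.254]
force: [-0.3, 0.6, -0.4]
grip_width: 0.0726
```

```bash
python3 -c "
from plan import *
st(); plan((.469,.1316,.0145,76.9),step=.012)"
```

```text
t 23.0 pos [0.4686 0.1323 0.0604] phi 77.3 tilt [-0.001 -0.001] F [-0.3  0.6 -0.4] w 0.0726
[[0.38, 0, 0], [0.38, 0, 0], [0.38, 0, 0], [0.38, 0, 0]]
  rot [[0.01, 0, 0], [0.01, 0, 0], [0.01, 0, 0], [0.01, 0, 0]]
```

Request:
arm_command(delta_pos=[[0.38,0,0],[0.38,0,0],[0.36,0,0],[0.25,0,0],[0.08,0,0],[0,0,0],[0,0,0]], rotation=[[0.02,0,0],[0.02,0,0],[0,0,0],[0,0,0],[0,0,0],[0,0,0],[0,0,0]])

```text
clock: 23.7
position: [0.4685, 0.1328, 0.0127]
tool_rot: [-2.223, 1.569, -2.449]
force: [0.1, -0.5, 0.0]
grip_width: 0.0728
```

Request:
arm_command(delta_pos=[[0,0,0],[0,0,0],[0,0,0],[0,0,0],[0,0,0],[0,0,0]], rotation=[[0,0,0],[0,0,0],[0,0,0],[0,0,0],[0,0,0],[0,0,0]], gripper=0.3, grip_force=50)

```text
clock: 24.3
position: [0.4692, 0.133, 0.0142]
tool_rot: [0.118, 1.57, -0.109]
force: [-0.5, 0.8, 0.2]
grip_width: 0.049
```

Request:
arm_command(delta_pos=[[-0.2,0,0],[-0.5,0,0],[-0.8,0,0],[-0.8,0,0],[-0.8,0,0],[-0.8,0,0],[-0.3,0,0],[0,0,0]], rotation=[[0,0,0],[0,0,0],[0,0,0],[0,0,0],[0,0,0],[0,0,0],[0,0,0],[0,0,0]])

```text
clock: 25.1
position: [0.4684, 0.1327, 0.1467]
tool_rot: [-0.903, 1.57, -1.129]
force: [-0.2, 0.3, -1.5]
grip_width: 0.0485
```

```bash
python3 -c "
from plan import *
st(); plan((.53,-.1,.15,81),(.5888,-.3571,.08,85.4))"
```

```text
t 25.1 pos [0.4684 0.1327 0.1467] phi 77.0 tilt [-0.  0.] F [-0.2  0.3 -1.5] w 0.0485
[[-0.01, -0.79, 0.42], [-0.01, -0.79, 0.41], [-0.01, -0.79, 0.4], [-0.01, -0.8, 0.4], [-0.01, -0.8, 0.39], [-0.01, -0.8, 0.39], [-0.01, -0.81, 0.38], [-0.01, -0.81, 0.37], [-0.01, -0.81, 0.37], [0.23, -0.82, 0.33]]
  rot [[-0.07, 0, 0], [-0.07, 0, 0], [-0.07, 0, 0], [-0.07, 0, 0], [-0.07, 0, 0], [-0.07, 0, 0], [-0.07, 0, 0], [-0.07, 0, 0], [-0.07, 0, 0], [-0.07, 0, 0]]
[[0.23, -0.82, 0.32], [0.23, -0.82, 0.32], [0.23, -0.82, 0.31], [0.23, -0.83, 0.3], [0.23, -0.83, 0.3], [0.23, -0.83, 0.29], [0.23, -0.83, 0.28], [0.23, -0.83, 0.28], [0.23, -0.84, 0.27]]
  rot [[-0.07, 0, 0], [-0.07, 0, 0], [-0.07, 0, 0], [-0.07, 0, 0], [-0.07, 0, 0], [-0.07, 0, 0], [-0.07, 0, 0], [-0.07, 0, 0], [-0.07, 0, 0]]
```

Request:
arm_command(delta_pos=[[-0.01,-0.79,0.42],[-0.01,-0.79,0.41],[-0.01,-0.79,0.4],[-0.01,-0.8,0.4],[-0.01,-0.8,0.39],[-0.01,-0.8,0.39],[-0.01,-0.81,0.38],[-0.01,-0.81,0.37],[-0.01,-0.81,0.37],[0.1,-0.82,0.33]], rotation=[[-0.07,0,0],[-0.07,0,0],[-0.07,0,0],[-0.07,0,0],[-0.07,0,0],[-0.07,0,0],[-0.07,0,0],[-0.07,0,0],[-0.07,0,0],[-0.07,0,0]])

```text
clock: 26.1
position: [0.5347, -0.1313, 0.1361]
tool_rot: [-3.082, 1.559, 3.059]
force: [0.3, 0.2, -1.4]
grip_width: 0.0489
```

Request:
arm_command(delta_pos=[[0.2,-0.82,0.32],[0.2,-0.82,0.32],[0.2,-0.82,0.31],[0.2,-0.83,0.3],[0.2,-0.83,0.3],[0.2,-0.83,0.29],[0.2,-0.5,0.2],[0.1,-0.2,0.1],[0,0,0],[0,0,0]], rotation=[[-0.07,0,0],[-0.07,0,0],[-0.07,0,0],[-0.07,0,0],[-0.07,0,0],[-0.07,0,0],[-0.07,0,0],[-0.07,0,0],[0,0,0],[0,0,0]])

```text
clock: 27.1
position: [0.5727, -0.3154, 0.074]
tool_rot: [2.992, 1.544, 2.908]
force: [1.4, 0.1, 0.2]
grip_width: 0.0491
```

```bash
python3 -c "
from plan import *
st(); plan((.5888,-.3571,.06,85.4),step=.018)"
```

```text
t 27.1 pos [ 0.5727 -0.3154  0.074 ] phi 85.2 tilt [ 0.004 -0.027] F [1.4 0.1 0.2] w 0.0491
[[0.15, -0.45, 0.22], [0.15, -0.45, 0.22], [0.15, -0.45, 0.22]]
  rot [[-0.01, -0.09, -0.01], [-0.01, -0.09, -0.01], [-0.01, -0.09, -0.01]]
```

Request:
arm_command(delta_pos=[[0.05,-0.45,0.2],[0.05,-0.45,0.2],[0.05,-0.42,0.2],[0,0,0],[0,0,0]], rotation=[[-0.01,-0.09,-0.01],[-0.01,-0.09,-0.01],[-0.01,-0.09,-0.01],[0,0,0],[0,0,0]])

```text
clock: 27.6
position: [0.5893, -0.358, 0.0695]
tool_rot: [0.109, 1.566, 0.03]
force: [0.1, 0.7, -0.2]
grip_width: 0.0487
```

```bash
python3 -c "
from plan import *
st(); plan((.5888,-.3571,.0195,85.4),step=.012)"
```

```text
t 27.6 pos [ 0.5893 -0.358   0.0695] phi 85.5 tilt [0.001 0.005] F [ 0.1  0.7 -0.2] w 0.0487
[[0.33, 0.01, -0.01], [0.33, 0.01, 0], [0.33, 0.01, 0], [0.33, 0.01, 0], [0.33, 0.01, 0]]
  rot [[0, 0.01, 0], [0, 0.01, 0], [0, 0.01, 0], [0, 0.01, 0], [0, 0.01, 0]]
```

Request:
arm_command(delta_pos=[[0.33,0.01,0],[0.33,0.01,0],[0.33,0.01,0],[0.3,0,0],[0.2,0,0],[0.05,0,0],[0,0,0],[0,0,0]], rotation=[[0,0.01,0],[0,0.01,0],[0,0.01,0],[0,0.01,0],[0,0,0],[0,0,0],[0,0,0],[0,0,0]])

```text
clock: 28.4
position: [0.5891, -0.3549, 0.0181]
tool_rot: [2.105, 1.568, 2.028]
force: [0.1, -0.0, -1.0]
grip_width: 0.0488
```

```bash
python3 -c "
from plan import *
st()"
```

```text
t 28.4 pos [ 0.5891 -0.3549  0.0181] phi 85.6 tilt [ 0.002 -0.001] F [ 0.1 -0.  -1. ] w 0.0488
```

Request:
arm_command(delta_pos=[[-0.02,-0.07,0],[0,0,0],[0,0,0]], rotation=[[0,0,0],[0,0,0],[0,0,0]])

```text
clock: 28.7
position: [0.5893, -0.3577, 0.0197]
tool_rot: [1.516, 1.569, 1.439]
force: [0.4, 1.2, -1.6]
grip_width: 0.0488
```

Request:
arm_command(delta_pos=[[0,0,0],[0,0,0],[0,0,0],[0,0,0]], rotation=[[0,0,0],[0,0,0],[0,0,0],[0,0,0]], gripper=-0.55)

```text
clock: 29.1
position: [0.5897, -0.3578, 0.0203]
tool_rot: [0.865, 1.569, 0.787]
force: [0.2, -0.5, 0.3]
grip_width: 0.0661
```

Request:
arm_command(delta_pos=[[-0.2,0,0],[-0.5,0,0],[-0.8,0,0],[-0.8,0,0],[-0.8,0,0],[-0.4,0,0]], rotation=[[0,0,0],[0,0,0],[0,0,0],[0,0,0],[0,0,0],[0,0,0]])

```text
clock: 29.7
position: [0.5891, -0.3577, 0.1323]
tool_rot: [1.519, 1.569, 1.442]
force: [1.1, -0.6, 0.3]
grip_width: 0.0659
```

```bash
python3 -c "
from plan import *
# gouge: handle centre local -23.5, grasp local -20
a=np.radians(9.4); g=np.array([.4431,-.1261])+.0035*np.array([np.cos(a),np.sin(a)]); print(g)
a=np.radians(-4.6); print('place',np.array([.4493,-.3459])-.020*np.array([np.cos(a),np.sin(a)]))
st(); plan((*g,.08,99.4))"
```

```text
[ 0.446553   -0.12552836]
place [ 0.42936442 -0.34429602]
t 29.7 pos [ 0.5891 -0.3577  0.1323] phi 85.6 tilt [0.002 0.   ] F [ 1.1 -0.6  0.3] w 0.0659
[[0.18, 0.73, -0.53], [0.18, 0.75, -0.52], [0.18, 0.76, -0.5], [0.18, 0.77, -0.48], [0.18, 0.78, -0.46], [0.17, 0.79, -0.44], [0.17, 0.8, -0.42], [0.17, 0.81, -0.4], [0.17, 0.82, -0.38], [0.17, 0.83, -0.36]]
  rot [[-0.23, 0, 0], [-0.23, 0, 0], [-0.23, 0, 0], [-0.23, 0, 0], [-0.23, 0, 0], [-0.23, 0, 0], [-0.23, 0, 0], [-0.23, 0, 0], [-0.23, 0, 0], [-0.23, 0, 0]]
```

Request:
arm_command(delta_pos=[[0.08,0.73,-0.53],[0.08,0.75,-0.52],[0.1,0.76,-0.5],[0.15,0.77,-0.48],[0.15,0.78,-0.46],[0.15,0.79,-0.44],[0.15,0.8,-0.42],[0.15,0.6,-0.3],[0.1,0.3,-0.2],[0,0,0]], rotation=[[-0.23,0,0],[-0.23,0,0],[-0.23,0,0],[-0.23,0,0],[-0.23,0,0],[-0.23,0,0],[-0.23,0,0],[-0.23,0,0],[-0.23,0,0],[0,0,0]], gripper=-0.18)

```text
clock: 30.7
position: [0.4679, -0.1653, 0.1043]
tool_rot: [-0.512, 1.562, -0.364]
force: [-0.6, 0.3, 0.4]
grip_width: 0.0504
```

```bash
python3 -c "
from plan import *
st(); plan((.4466,-.1255,.065,99.4),step=.018)"
```

```text
t 30.7 pos [ 0.4679 -0.1653  0.1043] phi 98.5 tilt [-0.004  0.008] F [-0.6  0.3  0.4] w 0.0504
[[0.33, 0.36, -0.13], [0.33, 0.36, -0.13], [0.33, 0.36, -0.12], [0.33, 0.36, -0.12]]
  rot [[-0.04, 0.02, 0.01], [-0.04, 0.02, 0.01], [-0.04, 0.02, 0.01], [-0.04, 0.02, 0.01]]
```

Request:
arm_command(delta_pos=[[0.3,0.36,-0.13],[0.33,0.36,-0.13],[0.33,0.36,-0.12],[0.3,0.28,-0.12],[0,0,0],[0,0,0]], rotation=[[-0.04,0.02,0.01],[-0.04,0.02,0.01],[-0.04,0.02,0.01],[-0.04,0.02,0.01],[0,0,0],[0,0,0]])

```text
clock: 31.3
position: [0.4482, -0.1282, 0.0639]
tool_rot: [-1.092, 1.569, -0.933]
force: [0.5, -0.4, -0.2]
grip_width: 0.0503
```

```bash
python3 -c "
from plan import *
st(); plan((.4466,-.1255,.0175,99.4),step=.012)"
```

```text
t 31.3 pos [ 0.4482 -0.1282  0.0639] phi 99.1 tilt [-0.002  0.001] F [ 0.5 -0.4 -0.2] w 0.0503
[[0.39, 0.03, -0.01], [0.39, 0.03, -0.01], [0.39, 0.02, -0.01], [0.39, 0.02, -0.01]]
  rot [[-0.01, 0, 0], [-0.01, 0, 0], [-0.01, 0, 0], [-0.01, 0, 0]]
```

Request:
arm_command(delta_pos=[[0.38,0.03,-0.01],[0.38,0.03,-0.01],[0.38,0.02,-0.01],[0.22,0.02,-0.01],[0.06,0,0],[0,0,0],[0,0,0]], rotation=[[0,0,0],[0,0,0],[0,0,0],[0,0,0],[0,0,0],[0,0,0],[0,0,0]])

```text
clock: 32.0
position: [0.4474, -0.1268, 0.0174]
tool_rot: [-1.007, 1.568, -0.851]
force: [-1.0, -0.9, -0.1]
grip_width: 0.0498
```

```bash
python3 -c "
from plan import *
st()"
```

```text
t 32.0 pos [ 0.4474 -0.1268  0.0174] phi 99.0 tilt [-0.002  0.002] F [-1.  -0.9 -0.1] w 0.0498
```

Request:
arm_command(delta_pos=[[0,0,0],[0,0,0],[0,0,0],[0,0,0],[0,0,0],[0,0,0]], rotation=[[0,0,0],[0,0,0],[0,0,0],[0,0,0],[0,0,0],[0,0,0]], gripper=1, grip_force=50)

```text
clock: 32.6
position: [0.4481, -0.1271, 0.0187]
tool_rot: [-0.717, 1.566, -0.56]
force: [-0.1, -1.2, -0.4]
grip_width: 0.0229
```

Request:
arm_command(delta_pos=[[-0.2,0,0],[-0.5,0,0],[-0.8,0,0],[-0.8,0,0],[-0.8,0,0],[-0.4,0,0],[0,0,0],[0,0,0]], rotation=[[0,0,0],[0,0,0],[0,0,0],[0,0,0],[0,0,0],[0,0,0],[0,0,0],[0,0,0]])

```text
clock: 33.4
position: [0.4469, -0.1267, 0.1295]
tool_rot: [-0.788, 1.566, -0.632]
force: [0.3, -0.1, -1.6]
grip_width: 0.0229
```

```bash
python3 -c "
from plan import *
st(); snap('scene','sc4.png',(100,100,340,300),3.2)
plan((.4294,-.3443,.10,85.4))"
```

```text
t 33.4 pos [ 0.4469 -0.1267  0.1295] phi 99.0 tilt [-0.003  0.003] F [ 0.3 -0.1 -1.6] w 0.0229
[[0.12, -0.88, -0.21], [0.12, -0.89, -0.19], [0.12, -0.9, -0.16], [0.12, -0.9, -0.13], [0.12, -0.9, -0.11], [0.12, -0.91, -0.08], [0.12, -0.91, -0.05], [0.12, -0.91, -0.03]]
  rot [[0.28, 0, 0], [0.28, 0, 0], [0.28, 0, 0], [0.28, 0, 0], [0.28, 0, 0], [0.28, 0, 0], [0.28, 0, 0], [0.28, 0, 0]]
```

View pics/sc4.png

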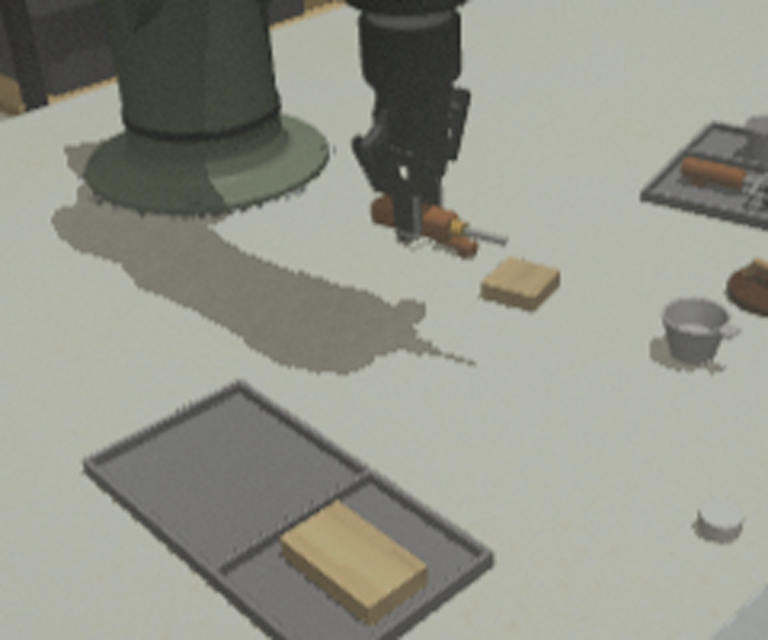

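The block lies in the shorter compartment at (355,560). The gouge is held, with its ferrule at (458,228). I'll check where along its length it is gripped.

```bash
python3 -c "
from h import *
a=np.radians(9.1);d=np.array([np.cos(a),np.sin(a),0]);t=np.array([.4469,-.1267,.122])
f=lambda p:((w2px('scene',p)-[100,100]+.5)*3.2).round(0)
for n,l in(('butt',-61),('ferrule start',14),('tip',61)):
  print(n,f(t+d*(l+20)/1000), 'per +10mm', f(t+d*(l+30)/1000))"
```

```text
butt [378. 208.] per +10mm [388. 211.]
ferrule start [455. 229.] per +10mm [466. 232.]
tip [506. 243.] per +10mm [518. 246.]
```

The match is within about 3 mm, so I place it.

Request:
arm_command(delta_pos=[[0.05,-0.88,-0.21],[0.05,-0.89,-0.19],[0.1,-0.9,-0.16],[0.1,-0.9,-0.13],[0.12,-0.9,-0.11],[0.12,-0.8,-0.08],[0.12,-0.5,-0.05],[0.1,-0.2,-0.03],[0,0,0],[0,0,0]], rotation=[[0.28,0,0],[0.28,0,0],[0.28,0,0],[0.28,0,0],[0.28,0,0],[0.28,0,0],[0.28,0,0],[0.28,0,0],[0,0,0],[0,0,0]])

```text
clock: 34.45
position: [0.4275, -0.3102, 0.0977]
tool_rot: [2.796, 1.563, 2.712]
force: [0.5, 0.1, -1.1]
grip_width: 0.023
```

```bash
python3 -c "
from plan import *
st(); plan((.4294,-.3443,.065,85.4),step=.018)"
```

```text
t 34.45 pos [ 0.4275 -0.3102  0.0977] phi 85.2 tilt [ 0.003 -0.008] F [ 0.5  0.1 -1.1] w 0.023
[[0.36, -0.38, 0.06], [0.36, -0.38, 0.05], [0.36, -0.38, 0.05]]
  rot [[-0.01, -0.02, -0.01], [-0.01, -0.02, -0.01], [-0.01, -0.02, -0.01]]
```

Request:
arm_command(delta_pos=[[0.3,-0.38,0.05],[0.36,-0.38,0.04],[0.3,-0.34,0.03],[0,0,0],[0,0,0]], rotation=[[-0.01,-0.02,-0.01],[-0.01,-0.02,-0.01],[-0.01,-0.02,-0.01],[0,0,0],[0,0,0]])

```text
clock: 34.95
position: [0.4292, -0.3443, 0.0658]
tool_rot: [3.028, 1.57, 2.952]
force: [0.3, 0.3, -0.2]
grip_width: 0.023
```

```bash
python3 -c "
from plan import *
st(); plan((.4294,-.3443,.0235,85.4),step=.012)"
```

```text
t 34.95 pos [ 0.4292 -0.3443  0.0658] phi 85.6 tilt [ 0.    -0.001] F [ 0.3  0.3 -0.2] w 0.023
[[0.35, 0, 0], [0.35, 0, 0], [0.35, 0, 0], [0.35, 0, 0]]
  rot [[0.01, 0, 0], [0.01, 0, 0], [0.01, 0, 0], [0.01, 0, 0]]
```

Request:
arm_command(delta_pos=[[0.33,0,0],[0.35,0,0],[0.33,0,0],[0.25,0,0],[0.08,0,0],[0,0,0],[0,0,0]], rotation=[[0.02,0,0],[0.02,0,0],[0,0,0],[0,0,0],[0,0,0],[0,0,0],[0,0,0]])

```text
clock: 35.65
position: [0.4293, -0.3433, 0.0221]
tool_rot: [2.693, 1.57, 2.614]
force: [-2.1, 0.5, 5.3]
grip_width: 0.0226
```

```bash
python3 -c "
from plan import *
st()"
```

```text
t 35.65 pos [ 0.4293 -0.3433  0.0221] phi 85.4 tilt [ 0.    -0.001] F [-2.1  0.5  5.3] w 0.0226
```

The gouge is on the tray floor (5 N). I release it, go up and move the arm clear of the view.

Request:
arm_command(delta_pos=[[0,0,0],[0,0,0],[0,0,0],[0,0,0]], rotation=[[0,0,0],[0,0,0],[0,0,0],[0,0,0]], gripper=-0.1)

```text
clock: 36.05
position: [0.4298, -0.3434, 0.0224]
tool_rot: [2.478, 1.571, 2.399]
force: [1.0, 0.2, 0.1]
grip_width: 0.0469
```

Request:
arm_command(delta_pos=[[-0.2,0,0],[-0.5,0,0],[-0.8,0,0],[-0.8,0,0],[-0.8,0,0],[-0.8,0,0],[-0.8,0,0],[-0.4,0,0],[0,0,0]], rotation=[[0,0,0],[0,0,0],[0,0,0],[0,0,0],[0,0,0],[0,0,0],[0,0,0],[0,0,0],[0,0,0]])

```text
clock: 36.95
position: [0.4295, -0.3433, 0.1903]
tool_rot: [-0.478, 1.566, -0.557]
force: [-0.3, -0.1, -0.5]
grip_width: 0.0472
```

Request:
arm_command(delta_pos=[[0,0.8,0],[0,0.8,0],[0,0.8,0],[0,0.8,0],[0,0.8,0],[0,0.8,0],[0,0.8,0],[0,0.4,0],[0,0,0]], rotation=[[0,0,0],[0,0,0],[0,0,0],[0,0,0],[0,0,0],[0,0,0],[0,0,0],[0,0,0],[0,0,0]])

```text
clock: 37.85
position: [0.4418, -0.1577, 0.1904]
tool_rot: [-0.682, 1.566, -0.763]
force: [-1.2, -0.4, 0.2]
grip_width: 0.0471
```

```bash
python3 -c "
from plan import *
st(); snap('top','top3.png',(95,125,365,240),2.95)"
```

```text
t 37.85 pos [ 0.4418 -0.1577  0.1904] phi 85.3 tilt [-0.003  0.004] F [-1.2 -0.4  0.2] w 0.0471
```

View pics/top3.png

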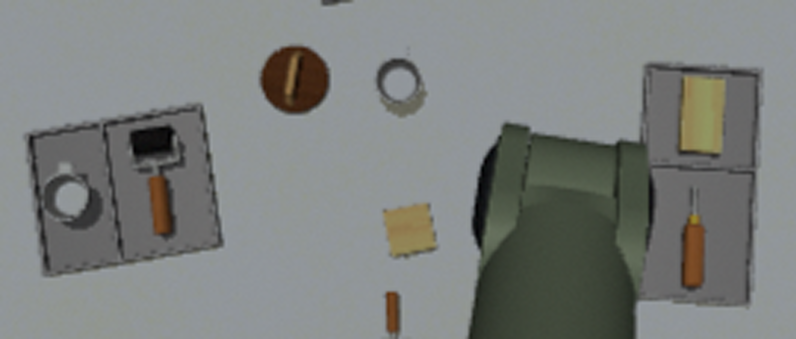

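Everything is in its compartment: pot (70,197), roller (157,180), block (702,113) and gouge (694,240). I'll do one numeric check of the placed items and the ones that should not have moved.

```bash
python3 - <<'E'
import fit; from fit import *
im=cv2.imread('pics/raw_top3.png'); hsv=cv2.cvtColor(im,cv2.COLOR_BGR2HSV); g=hsv[:,:,2]; fit.im=im
sat=hsv[:,:,1]>60
def go(n,win,c,pts,yaw,z=.015):
    m=mask(win,c); M=cv2.moments(m,True); return fit.fit(n,m,pts,[*px2w('top',M['m10']/M['m00'],M['m01']/M['m00'],z)[:2],yaw])
ink=(np.array([.5075,.34]),.164); cut=(np.array([.5091,-.3507]),-.08)
def loc(n,p,off,yaw,tray):
    o=p+off*np.array([np.cos(yaw),np.sin(yaw)]); d=o-tray[0]; c,s=np.cos(tray[1]),np.sin(tray[1])
    print('   ',n,'tray mm',(1000*np.array([c*d[0]+s*d[1],-s*d[0]+c*d[1]])).round(1),'rel yaw',round(np.degrees(yaw-tray[1]),1))
def W(a,b,c,d): return (int(95+a/2.95),int(125+b/2.95),int(95+c/2.95),int(125+d/2.95))
b=go('block',W(665,65,740,165),sat,box(.09,.05,.004,.022),-.08); loc('block want 80,0',b[:2],0,b[2],cut)
b=go('gouge h',W(670,205,720,300),sat,box(.075,.024,.004,.026),-.08); loc('gouge want -60,0',b[:2],.0235,b[2],cut)
b=go('roller h',W(140,165,185,245),sat,box(.07,.022,.012,.028),.16)
r=go('roll',W(125,118,190,165),g<60,box(.032,.046,.02,.026),.16); v=r[:2]-b[:2]; loc('roller want 0,-45',b[:2],.03,np.arctan2(v[1],v[0]),ink)
p=px2w('top',95+70/2.95-.33,125+196/2.95-.33,.044); loc('pot want 0,60',p[:2],0,0,ink)
go('square',W(370,190,450,265),sat,box(.055,.055,0,.018),.19)
go('baren',W(250,35,335,122),sat,[(.042*np.cos(t),.042*np.sin(t),.01) for t in np.arange(0,6.28,.2)],0)
q=px2w('top',95+399/2.95-.33,125+81/2.95-.33,.04);print('lowpot',q)
E
```

```text
Traceback (most recent call last):
AttributeError: 'function' object has no attribute 'fit'
```

```bash
python3 - <<'E'
import fit as F; from h import *
im=cv2.imread('pics/raw_top3.png'); hsv=cv2.cvtColor(im,cv2.COLOR_BGR2HSV); g=hsv[:,:,2]; F.im=im; box=F.box
sat=hsv[:,:,1]>60
def go(n,win,c,pts,yaw,z=.015):
    m=F.mask(win,c); M=cv2.moments(m,True); return F.fit(n,m,pts,[*px2w('top',M['m10']/M['m00'],M['m01']/M['m00'],z)[:2],yaw])
ink=(np.array([.5075,.34]),.164); cut=(np.array([.5091,-.3507]),-.08)
def loc(n,p,off,yaw,tray):
    o=p+off*np.array([np.cos(yaw),np.sin(yaw)]); d=o-tray[0]; c,s=np.cos(tray[1]),np.sin(tray[1])
    print('   ',n,'tray mm',(1000*np.array([c*d[0]+s*d[1],-s*d[0]+c*d[1]])).round(1),'rel yaw',round(np.degrees(yaw-tray[1]),1))
def W(a,b,c,d): return (int(95+a/2.95),int(125+b/2.95),int(95+c/2.95),int(125+d/2.95))
b=go('block',W(665,65,740,165),sat,box(.09,.05,.004,.022),-.08); loc('block want 80,0',b[:2],0,b[2],cut)
b=go('gouge h',W(670,205,720,300),sat,box(.075,.024,.004,.026),-.08); loc('gouge want -60,0',b[:2],.0235,b[2],cut)
b=go('roller h',W(140,165,185,245),sat,box(.07,.022,.012,.028),.16)
r=go('roll',W(125,118,190,165),g<60,box(.032,.046,.02,.026),.16); v=r[:2]-b[:2]; loc('roller want 0,-45',b[:2],.03,np.arctan2(v[1],v[0]),ink)
p=px2w('top',95+70/2.95-.33,125+196/2.95-.33,.044); loc('pot want 0,60',p[:2],0,0,ink)
go('square',W(370,190,450,265),sat,box(.055,.055,0,.018),.19)
go('baren',W(250,35,335,122),sat,[(.042*np.cos(t),.042*np.sin(t),.01) for t in np.arange(0,6.28,.2)],0)
print('lowpot',px2w('top',95+399/2.95-.33,125+81/2.95-.33,.04))
E
```

```text
block [ 0.5907 -0.3575 -0.084 ] deg -4.8 err px 25.4 of 375
    block want 80,0 tray mm [81.8 -0.2] rel yaw -0.2
gouge h [ 0.4243 -0.3421 -0.029 ] deg -1.7 err px 22.8 of 178
    gouge want -60,0 tray mm [-61.8   3. ] rel yaw 2.9
roller h [0.4877 0.2913 0.1893] deg 10.8 err px 31.0 of 125
roll [0.5632 0.3026 0.1342] deg 7.7 err px 13.8 of 136
    roller want 0,-45 tray mm [  2.5 -45.3] rel yaw -0.9
    pot want 0,60 tray mm [-2.4 51.7] rel yaw -9.4
square [ 0.4561 -0.0058  0.1936] deg 11.1 err px 23.5 of 235
baren [0.6411 0.1343 0.1914] deg 11.0 err px 28.9 of 395
lowpot [0.63068734 0.00381643 0.04      ]
```

The block, roller and gouge are within about 3 mm and 3°. The eyeballed pot centre differs from the TCP record (58 mm), so I overlay the predicted rim for that one.

```bash
python3 - <<'E'
from h import *
x0,y0,x1,y1=102,162,138,222; s=10
im=cv2.imread('pics/raw_top3.png')[y0:y1,x0:x1]
im=cv2.convertScaleAbs(cv2.resize(im,None,fx=s,fy=s,interpolation=cv2.INTER_CUBIC),alpha=1.6)
c,sn=np.cos(.164),np.sin(.164)
def P(lx,ly,z): 
    w=[.5075+c*lx-sn*ly,.34+sn*lx+c*ly,z]; return tuple(int(v) for v in (w2px('top',w)-[x0,y0]+.5)*s)
for t in range(0,360,6):
    a=np.radians(t)
    cv2.circle(im,P(.029*np.cos(a),.0585+.029*np.sin(a),.044),2,(0,0,255),-1)
    cv2.circle(im,P(.018*np.cos(a),.0585+.018*np.sin(a),.004),1,(0,255,0),-1)
for lx,ly in((-.0825,.0175),(.0825,.0175),(-.0825,.1025),(.0825,.1025)):
    cv2.circle(im,P(lx,ly,.014),4,(255,0,0),-1)
cv2.imwrite('pics/pot.png',im)
E
```

```text
(no output)
```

View pics/pot.png

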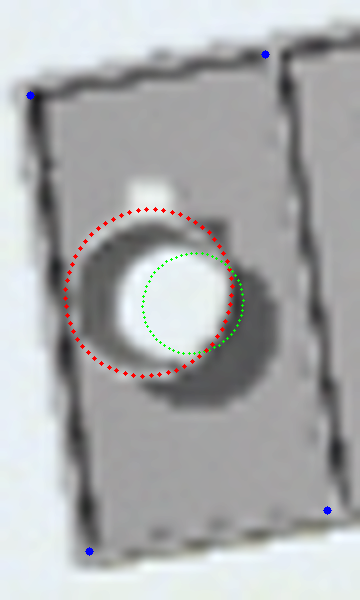

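The rim fits about 3 mm from prediction, so the pot is upright and roughly 4 mm from the compartment's middle, well clear of the walls. I'm handing in.

```bash
python3 -c "
from plan import *
st(); print(bot.job_done())"
```

```text
t 37.9 pos [ 0.4417 -0.1586  0.1904] phi 85.3 tilt [-0.003  0.004] F [-0.5 -1.1  0.9] w 0.0468
the job is handed in; nothing more can be done
None
```

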